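# Tighten the roller-cage clamp with short spanner swings

## Robot

A 7-joint arm with a two-finger parallel gripper is mounted at the origin on the work surface. World frame = base frame: x ahead of the robot, y to its left, z up, the work surface at z = 0. Lengths are in m, angles in rad, forces in N, time in s.
With the tool pointing down it reaches from about 0.4 to 0.85 m from the base axis. Payload 4.5 kg.
Tool frame: the origin (TCP) lies on the centre line of the jaws, within the pads' length; the fingertips stand 14 mm ahead of it and the grasp point (between the pads) lies 5 mm behind it; y points along the fingers, z is the direction in which the jaws open and shut, and the axes are right-handed (so a half turn about y gives the same grasp; the last joint's range is limited). The gripper opens to 88 mm and grips with 3 to 60 N. Pads are 18 mm wide; open, the fingers measure 123 mm over their backs; the gripper's body (75 mm by 187 mm) begins 45 mm behind the grasp point.
Start: joints at [1.222, 0.689, -0.195, 1.565, 0.157, 0.902, -0.215], TCP at [0.233, -0.58, 0.253] pointing down, gripper open.
Joint ranges: [-3.01, 3.01], [-0.46, 2.08], [-1.47, 1.51], [0.13, 2.56], [-1, 4.14], [0.04, 2.09], [-2.66, 2.66]. Speed limits (rad/s): [2.57, 2.57, 3.14, 3.14, 3.14, 3.14, 3.14].

## Interface

Orientations are given as a unit quaternion [x, y, z, w].
In Python, from plant import get_state, imaging, job gives the robot as it stands.
- The arm moves only by the tool send_rows, never from a script. Its argument "motion" is a list that holds one entry, the list of rows, each a list of 7 numbers: the turn, a rotation vector about the tool's x, y, z scaled (see below), then the shift along the tool's x, y, z scaled (see below), then the gripper's target within -1 to 1 (shut at 1, half-way at 0, fully open at -1). In form: [[[rx, ry, rz, tx, ty, tz, gripper], ...]]. A call has exactly 5 rows; each row shifts and turns the commanded pose from where the row before left it, along the tool's axes as they then stand; what a row does not reach is not made up. The controller multiplies each number of a shift by 0.02 m and each number of a turn by 0.08 rad. A row lasts 1/12 s, in which the tool goes at most 41.7 mm and 7.16 degrees, less where a joint would pass 70% of its speed; a pose out of reach is approached as far as the arm can. A call with a number of a shift or a turn outside -1 to 1 is refused whole. A call with a gripper value outside its range is refused whole. The fingers move at their own pace and stop on an object; "force" is the grip in N (left out, the last holds). Time passes only in rows, so rows that do not move let the fingers close, or fill a call up. It gives the time, the measured TCP pose, the force and the opening at its end, in the units of the state.
- get_state(): the state, without advancing time (a new reading comes with each control period).
- imaging.snapshot(name): name is "side" or "top" or "wrist"; returns a dict with "img" (384x512x3 uint8, red, green, blue), "camera_matrix" (3x3 intrinsics, pixels), "R" (3x3) and "t" (3): a world point X has camera coordinates R X + t; the wrist camera has in their place "hand_eye" (4x4, takes a point from camera to tool coordinates, whose origin is the TCP and whose axes are the tool frame's). Camera axes: x right, y down, z forward; pixel columns grow to the right and rows downward; lengths in m; the calibration is good to about 2 mm. A picture is of the moment at which its call begins: read the wrist's pose just before it. There is no depth.
- job.finish_job(): hands the job in, once; it reports no verdict.
The state is a dict: "clock": time; "q": joint angles; "qd": joint speeds; "joint_torque": joint torques, N m; "tool_pos": TCP position; "eef_rot": TCP orientation; "contact_force": force on the tool from outside, world axes, zero at the start; "moment": the same for the moment, N m; "opening": opening from 0.0 (shut) to 1.0 (fully open).
Only numpy, scipy, OpenCV 4.12 (cv2) and the standard library are available. Lean on these libraries where they do the work, as an engineer would, in place of code of your own. Each camera call takes 0.05 s, during which the arm holds its last target.

## Task

Put the ring spanner that fits over the big nut in the middle of the roller-cage fixture and tighten the nut clockwise until it goes solid and is snug there, about 0.7 N m; the pins leave room only for short swings, so lift the spanner off, swing it back and set it down again as often as needed. Work gently: do not force the spanner against the nut or the pins, do not overtighten, and do not push on the fixture with the gripper itself. Then take the spanner off, lay it flat on the table beside the fixture and let go, leaving everything else where it is.

Things in the scene. Friction and masses are not known exactly. Their poses are not given: they have to be found in the camera images.
- fixture: Round aluminium base plate 230 mm across, fixed to the table, carrying a white roller cage, a dark three-armed clamp and a steel hex nut in the middle. Origin: centre of its underside, on the table. Three upright steel pins, 16 mm thick, tops 102 mm above the table, stand 75 mm from the nut's axis at 0 and +-120 degrees from its own +x. All else beneath the spanner stays below 48 mm
- gap (a point): Point in the middle of the gap between pins that faces the robot: 140 mm from the nut's axis along the fixture's own -x, 60 mm above the table. The spanner's handle can swing about 48 degrees either side of this direction before its shank meets a pin
- nut_seat (a point): Centre of the underside of the hex nut, on a steel washer (56 mm across) 48 mm above the table; turns with the nut; z up, x across two flats. The nut is 36 mm across flats and 11 mm high, with a tapered hex top (36 to 24 mm across flats, 6 mm high) above it and a 16 mm thick stud ending 25 mm above the washer. It does not rise or sink as it turns
- nut (a joint): Turn of the nut in rad, growing as it is tightened (clockwise from above); nut yaw = fixture yaw - this value. Starts between 0 and 0.5; turns with a steady drag of about 0.3 N m, stays where it is left, and goes solid at 2.0; there the moment climbs by some 0.1 to 0.3 N m for each further degree of the hand. Snug is about 0.7 N m (6 N at the grip), held 0.1 s
- spanner: The larger of two steel ring spanners, the one that fits. Lies flat; origin: centre of the ring's underside, z up, handle along its own -x. Ring 16 mm thick, about 56 mm outside, with a through hexagon hole 37.5 mm across flats: fits when its yaw equals the nut's yaw or differs by a multiple of 60 degrees. Seated, its underside lies on the washer, with about 4.5 degrees of play either way; nut and ring are oiled and slippery
- spanner_grip (a point): Middle of where to hold the spanner: 120 mm from its ring's centre along the handle, 15 mm above its underside. Black grip 20 mm wide and 30 mm high, from 92 to 217 mm from the ring's centre; steel shank 14 mm wide and 12 mm high before it; undersides all level with the ring's. Whole spanner about 0.32 kg give or take a fifth
- small_spanner: Smaller ring spanner of the same make, hole 24 mm across flats, 190 mm long, too small for the nut; origin and axes as the other. Leave it alone
- roller1: Loose steel roller, 20 mm across and 24 mm high, standing; origin: centre of underside. Leave it alone
- roller2: As roller1
- roller3: As roller1
- grease_tin: Aluminium tin 72 mm across and 55 mm high; origin: centre of underside. Leave it alone
- mallet: Hammer lying at the left; leave it alone
- spare_ring: White plastic ring 120 mm across and 16 mm high lying at the right; leave it alone
There are look-alikes about, which are no part of the job. Leave any orange look-alike of the spanner alone.

How it is judged:
On the way, in this order (a step that is already met when the one before it is completed fails the run):
1. the spanner sits fully down on the nut (horizontal distance between spanner and nut_seat below 0.004 m and z of spanner in the frame of nut_seat below 0.005 m), for 0.2 s.
2. the nut is at its stop and snug: the spanner bears on it with over 60 N in all at the contacts, some 0.5 N m (value of joint nut above 1.94 rad and contact force between spanner and fixture above 60 N), for 0.1 s.
At the end, for the whole second after the job is handed in: The nut is tight (within 0.06 rad of its stop) and the spanner lies flat and still on the table (within 5 degrees, underside at the table within 8 mm), its ring more than 130 mm from the fixture's centre, released (value of joint nut above 1.94 rad and height (world z) of spanner below 0.008 m and angle between spanner's own z axis and vertical below 0.08 rad and horizontal distance between spanner and fixture above 0.13 m and linear speed of spanner below 0.02 m/s); the robot touches nothing.
It fails at once if the spanner is forced against the nut or a pin, or the nut overtightened (over 220 N in all at the contacts, some 1.2 N m on the nut) (contact force between spanner and fixture above 220 N).
It fails at once if the robot itself pushes on the fixture or the nut (over 8 N) (contact force between the arm and fixture above 8 N).
It fails at once if a bystander is moved by more than 30 mm (distance of any of small_spanner, roller1, roller2, roller3, grease_tin, mallet, spare_ring from where it was at the start of the episode above 0.03 m).
It also fails if it takes over 72 s, if anything falls off the work surface, if the arm or the gripper's body presses on something with over 40 N, if the wrist force passes 120 N, or if a joint passes its speed limit or range.

## Working session

There is one attempt and no reset: what is moved stays moved. The work goes in short steps, Python scripts to look and compute and a tool call to move; the robot and the scene stay as the last step left them, time stands still between calls to the robot, and variables do not carry over. Pictures are saved under pics/ and viewed, and the job is handed in when it is done.

Besides the shell and the picture viewer there is one more tool, called as a command line: name --argument value ..., lists and objects as JSON in quotes. send_rows: Moves the arm, as the interface text tells. Its arguments: {"type":"object","properties":{"motion":{"type":"array"},"force":{"type":"number"}},"required":["motion"]}

```bash
ls; mkdir -p pics; python3 - <<'E'
from plant import get_state, imaging
import cv2, json
s=get_state(); print(s)
for n in ["side","top","wrist"]:
    d=imaging.snapshot(n); cv2.imwrite(f"pics/{n}0.png",d["img"][:,:,::-1])
    print(n,{k:v.tolist() if hasattr(v,'tolist') else v for k,v in d.items() if k!="img"})
E
```

```text
pics
{'clock': 0.0, 'q': array([ 1.22184382,  0.68995941, -0.19451561,  1.56636665,  0.15728299,
        0.90248792, -0.21509389]), 'qd': array([ 1.47457858e-03,  2.78336826e-06, -8.82778076e-04, -1.08579094e-03,
       -4.14212813e-04, -1.14019921e-03,  1.18416054e-03]), 'joint_torque': array([-1.74560391e-04, -5.27550709e+01, -1.26711946e+00, -1.53421658e+01,
       -5.27028262e-02,  6.62860766e-03,  1.70179605e-04]), 'tool_pos': array([ 0.23315184, -0.57921969,  0.25191935]), 'eef_rot': array([-0.13469293,  0.69481763, -0.6935653 ,  0.13436312]), 'contact_force': array([0.28970859, 0.28815804, 0.2999717 ]), 'moment': array([ 0.00215771, -0.00663798,  0.01402751]), 'opening': 1.0037051589380466}
side {'camera_matrix': [[497.02453440433214, 0.0, 260.4198219207771], [0.0, 497.02453440433214, 191.4227232402929], [0.0, 0.0, 1.0]], 'R': [[-0.9164191528519219, -0.4002180334486875, -0.0012091272189740266], [-0.30824191980626847, 0.7077327978475734, -0.6356895513731463], [0.2552701611240771, -0.5821853764509303, -0.7719438660203063]], 't': [0.3418410458496675, 0.1510123973276689, 1.3769306
[... 161 characters left out ...]
83324122659, -0.9995643863618522, 0.0024457273854736426], [-0.9909158616697437, -0.029478403825356006, -0.13121272346544258], [0.13122766155311824, 0.0014356966821068703, -0.9913512191036723]], 't': [-0.019902703579033842, 0.38886961134225356, 1.1081352036839365]}
wrist {'camera_matrix': [[266.5359485366208, 0.0, 254.4862846981928], [0.0, 266.5359485366208, 194.417038040799], [0.0, 0.0, 1.0]], 'hand_eye': [[0.0010307294688125497, 0.9531960235367765, 0.30235124989064754, -0.07806204823943541], [-0.00046270532235551836, -0.3023509235315126, 0.9531965720371764, -0.1318470150530094], [0.9999993617500682, -0.0011223873289152892, 0.000129406866531991, 0.0004209372448591431], [0.0, 0.0, 0.0, 1.0]]}
```

View pics/side0.png

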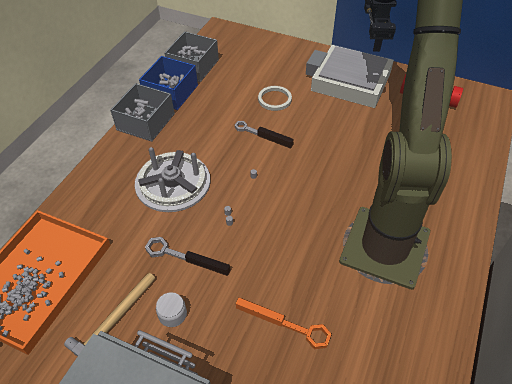

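View pics/top0.png

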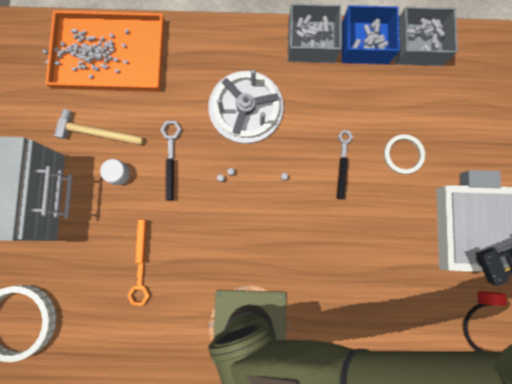

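View pics/wrist0.png

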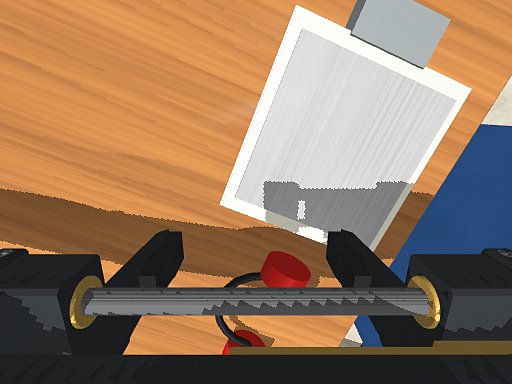

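The larger black-gripped spanner should be the one with its ring at top-view (171,130) and its handle end at (170,198). The other candidates are the small spanner (345,135) and the orange look-alike (139,294). I'll take measurements before choosing.

```bash
cat > h.py <<'E'
import numpy as np, cv2
from scipy.spatial.transform import Rotation as Ro
from plant import get_state, imaging, job
def snap(n):
    s=get_state(); d=imaging.snapshot(n)
    if n=="wrist":
        R=Ro.from_quat(s["eef_rot"]).as_matrix(); H=d["hand_eye"]
        Rc=R@H[:3,:3]; c=R@H[:3,3]+s["tool_pos"]
        d["R"]=Rc.T; d["t"]=-Rc.T@c
    d["bgr"]=d["img"][:,:,::-1].copy(); return d
def ray(d,px,z):
    px=np.atleast_2d(np.asarray(px,float))
    v=np.c_[px,np.ones(len(px))]@np.linalg.inv(d["camera_matrix"]).T@d["R"]
    c=-d["R"].T@d["t"]
    return c+v*((z-c[2])/v[:,2])[:,None]
def proj(d,X):
    X=np.atleast_2d(X); p=(X@d["R"].T+d["t"])@d["camera_matrix"].T
    return p[:,:2]/p[:,2:]
def pose():
    s=get_state(); R=Ro.from_quat(s["eef_rot"]).as_matrix()
    return s,R
def plan(pos,zyaw=None,verbose=True):
    """rows needed to a pointing-down pose; zyaw = world angle (deg) of tool x axis"""
    s,R=pose()
    out=[]
    if zyaw is None: zyaw=np.degrees(np.arctan2(R[1,0],R[0,0]))
    a=np.radians(zyaw); x=np.array([np.cos(a),np.sin(a),0]); y=np.array([0,0,-1.]); z=np.cross(x,y)
    Rt=np.c_[x,y,z]
    rv=Ro.from_matrix(R.T@Rt).as_rotvec(); dp=np.asarray(pos)-s["tool_pos"]
    print("t",round(s["clock"],2),"pos",s["tool_pos"].round(4),"xyaw",np.degrees(np.arctan2(R[1,0],R[0,0])).round(2),"tilt y",R[:,1].round(3),"F",s["contact_force"].round(1),"M",s["moment"].round(2),"op",round(s["opening"],3))
    print("turn units",(rv/0.08).round(2),"shift units (old axes)",(R.T@dp/0.02).round(2),"(new axes)",(Rt.T@dp/0.02).round(2))
E
python3 - <<'E'
from h import *
d=snap("top"); P=lambda p,z=0:ray(d,p,z)[0].round(3)
for n,p,z in [("nut",(246,101),.06),("bigring",(171,130),.01),("bigend",(170,198),.015),("smallring",(345,135),.01),("smallend",(342,197),.015),("tin",(115,172),.055),("r1",(221,178),.02),("r2",(232,171),.02),("r3",(285,176),.02)]: print(n,P(p,z))
big=cv2.resize(d["bgr"][50:220,140:300],None,fx=5,fy=5,interpolation=cv2.INTER_CUBIC)[:600*2]
cv2.imwrite("pics/crop1.png",cv2.resize(d["bgr"][60:210,150:300],None,fx=4,fy=4,interpolation=cv2.INTER_CUBIC))
s=snap("side")
cv2.imwrite("pics/crop2.png",cv2.resize(s["bgr"][140:285,120:260],None,fx=4,fy=4,interpolation=cv2.INTER_CUBIC))
plan([0.5,0.2,0.3])
E
```

```text
nut [0.653 0.029 0.06 ]
bigring [0.573 0.256 0.01 ]
bigend [0.364 0.245 0.015]
smallring [ 0.573 -0.275  0.01 ]
smallend [ 0.382 -0.264  0.015]
tin [0.43  0.399 0.055]
r1 [0.427 0.096 0.02 ]
r2 [0.45  0.064 0.02 ]
r3 [ 0.439 -0.094  0.02 ]
t 0.25 pos [ 0.2333 -0.5795  0.2523] xyaw -158.07 tilt y [-0.     0.001 -1.   ] F [ 0.  -0.9  0.5] M [-0.    0.01 -0.  ] op 1.001
turn units [ 0.01 -0.    0.  ] shift units (old axes) [-26.93  -2.36 -31.18] (new axes) [-26.93  -2.38 -31.18]
```

View pics/crop1.png

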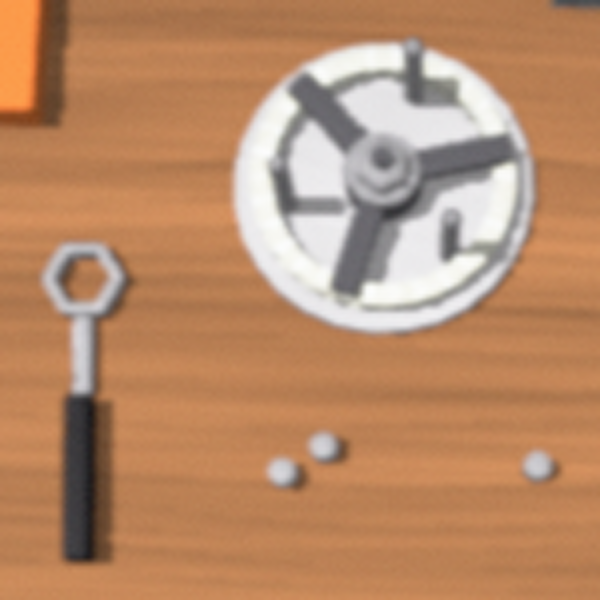

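View pics/crop2.png

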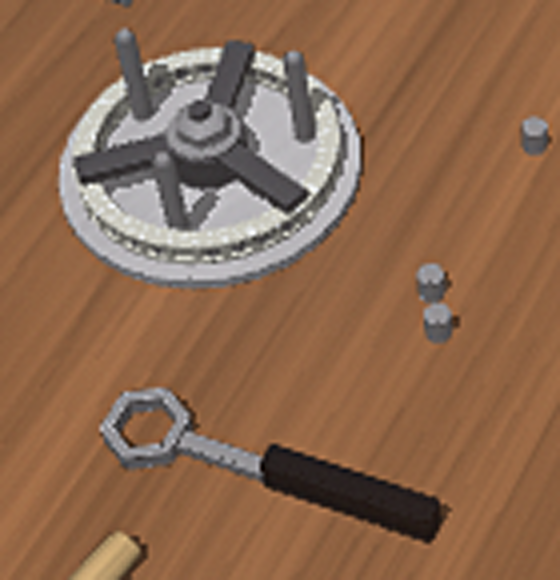

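send_rows --motion '[[[0,0.96,0,-1,0,-1,-1],[0,0.96,0,-1,0,-1,-1],[0,0.96,0,-1,0,-1,-1],[0,0.96,0,-1,0,-1,-1],[0,0.96,0,-1,0,-1,-1]]]'

```text
clock: 0.67
tool_pos: [0.3077, -0.4591, 0.2527]
eef_rot: [0.002, 0.707, -0.707, -0.002]
contact_force: [0.7, 0.1, 0.0]
opening: 0.998
```

send_rows --motion '[[[0,0,0,-1,0,-1,-1],[0,0,0,-1,0,-1,-1],[0,0,0,-1,0,-1,-1],[0,0,0,-1,0,-1,-1],[0,0,0,-1,0,-1,-1]]]'

```text
clock: 1.08
tool_pos: [0.4087, -0.3594, 0.2528]
eef_rot: [-0.0, -0.707, 0.707, 0.0]
contact_force: [0.3, 0.7, -0.2]
opening: 0.997
```

send_rows --motion '[[[0,0,0,-0.6,0,-1,-1],[0,0,0,-0.6,0,-1,-1],[0,0,0,-0.6,0,-1,-1],[0,0,0,-0.6,0,-1,-1],[0,0,0,-0.6,0,-1,-1]]]'

```text
clock: 1.5
tool_pos: [0.4684, -0.2594, 0.2527]
eef_rot: [0.0, 0.707, -0.707, -0.0]
contact_force: [0.3, 0.1, -0.3]
opening: 0.997
```

send_rows --motion '[[[0,0,0,0,0,-1,-1],[0,0,0,0,0,-1,-1],[0,0,0,0,0,-1,-1],[0,0,0,0,0,-1,-1],[0,0,0,0,0,-1,-1]]]'

```text
clock: 1.92
tool_pos: [0.468, -0.1595, 0.2527]
eef_rot: [0.0, 0.707, -0.707, -0.0]
contact_force: [-1.1, 0.3, 0.0]
opening: 1.0
```

send_rows --motion '[[[0,0,0,0,0,-1,-1],[0,0,0,0,0,-1,-1],[0,0,0,0,0,-1,-1],[0,0,0,0,0,-1,-1],[0,0,0,0,0,-1,-1]]]'

```text
clock: 2.33
tool_pos: [0.4681, -0.0595, 0.2528]
eef_rot: [-0.0, -0.707, 0.707, 0.0]
contact_force: [0.4, 0.1, 0.5]
opening: 0.998
```

```bash
python3 - <<'E'
from h import *
plan([0.55,0.03,0.22],180)
print(get_state()["q"].round(2))
E
```

```text
t 2.33 pos [ 0.4681 -0.0595  0.2528] xyaw 179.94 tilt y [ 0. -0. -1.] F [0.4 0.1 0.5] M [ 0.01 -0.05  0.02] op 0.998
turn units [-0.   -0.01 -0.  ] shift units (old axes) [-4.09  1.64 -4.48] (new axes) [-4.09  1.64 -4.48]
[ 0.04  0.49 -0.02  2.02  0.01  0.63 -1.56]
```

send_rows --motion '[[[0,0,0,-0.82,0.3,-0.9,-1],[0,0,0,-0.82,0.3,-0.9,-1],[0,0,0,-0.82,0.3,-0.9,-1],[0,0,0,-0.82,0.3,-0.9,-1],[0,0,0,-0.82,0.3,-0.9,-1]]]'

```text
clock: 2.75
tool_pos: [0.5509, 0.0304, 0.2224]
eef_rot: [-0.0, -0.707, 0.707, 0.0]
contact_force: [-0.6, 0.3, -0.3]
opening: 0.999
```

```bash
python3 - <<'E'
from h import *
d=snap("wrist"); cv2.imwrite("pics/w1.png",d["bgr"]); np.savez("w1.npz",bgr=d["bgr"],R=d["R"],t=d["t"],camera_matrix=d["camera_matrix"])
t=snap("top"); np.savez("t1.npz",bgr=t["bgr"],R=t["R"],t=t["t"],camera_matrix=t["camera_matrix"])
print([ray(t,p,.102)[0].round(3) for p in [(253.2,71.3),(219.5,100.5),(262.5,113.8)]], ray(t,(245.2,99.2),.073))
E
```

```text
[array([0.726, 0.009, 0.102]), array([0.636, 0.102, 0.102]), array([ 0.601, -0.021,  0.102])] [[0.65314043 0.03055915 0.073     ]]
```

View pics/w1.png

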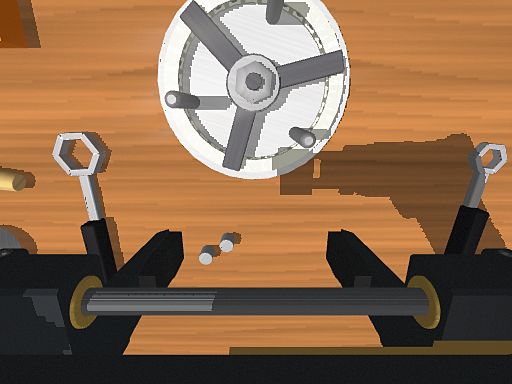

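The wrist view shows the nut at (253,82), with pins at (178,100), (303,135) and (273,5). The ring at left (80,150) is clearly larger than the one at right (490,155), so the left one is the spanner for the job. Next I'll enlarge the nut and the ring.

```bash
python3 - <<'E'
import numpy as np,cv2
b=np.load("w1.npz")["bgr"]
a=cv2.resize(b[50:115,218:288],None,fx=8,fy=8,interpolation=cv2.INTER_CUBIC)
c=cv2.resize(b[120:260,40:130],None,fx=4,fy=4,interpolation=cv2.INTER_CUBIC)
cv2.imwrite("pics/nut1.png",a); cv2.imwrite("pics/ring1.png",c)
E
```

```text
(no output)
```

View pics/nut1.png

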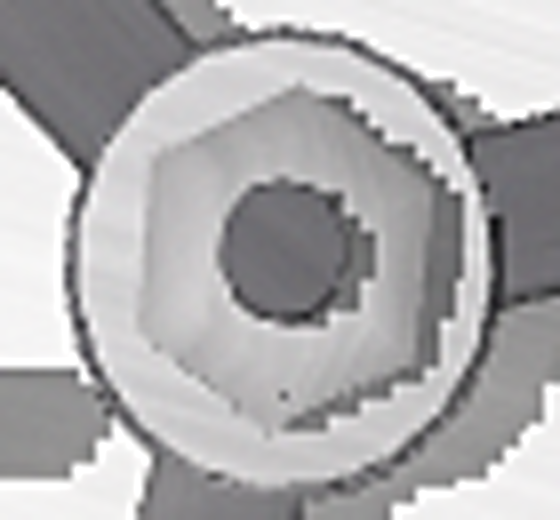

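View pics/ring1.png

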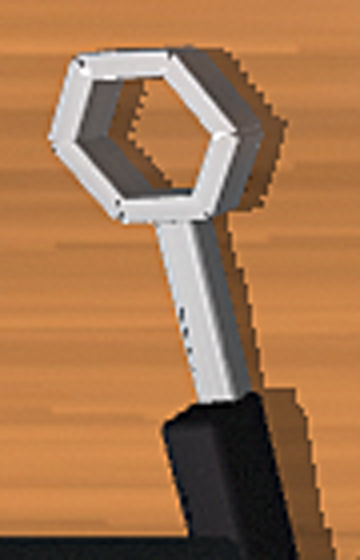

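```bash
python3 - <<'E'
from h import *
d=dict(np.load("w1.npz"))
f=lambda P,s,o:(np.array(P,float)+.5)/s-.5+np.array(o)
n=f([(303,85),(435,178),(415,360),(270,432),(138,325),(155,158)],8,(218,50))
X=ray(d,n,.059)[:,:2]; 
m=X.mean(0); print("nut c",m.round(4)); 
for a in X: v=a-m; print(np.hypot(*v).round(4), (np.degrees(np.arctan2(v[1],v[0]))%60).round(1))
w=ray(d,f([(75,262),(490,262),(282,40),(282,487)],8,(218,50)),.048)[:,:2];print("washer",(w[0]+w[1])/2,(w[2]+w[3])/2, w[0]-w[1],w[2]-w[3])
r=f([(80,58),(170,52),(242,132),(210,215),(118,215),(52,135)],4,(40,120))
X=ray(d,r,.016)[:,:2]; m=X.mean(0); print("ring c",m.round(4));
for a in X: v=a-m; print(np.hypot(*v).round(4), (np.degrees(np.arctan2(v[1],v[0]))%60).round(1))
# pins tops
P=ray(d,[(180,98),(305,135),(273,2)],.102)[:,:2]; print("pins",P.round(3))
# grip from top view by black mask
t=dict(np.load("t1.npz")); g=t["bgr"].max(2)<60; g[:, :150]=0; g[:,190:]=0; g[:150]=0; g[215:]=0
ys,xs=np.nonzero(g); c=ray(t,np.c_[xs,ys],.03)[:,:2]; mu=c.mean(0); u=np.linalg.svd(c-mu)[2][0]; print("grip mean",mu,"dir",u,np.degrees(np.arctan2(u[1],u[0])), (c-mu)@u.T.min() if 0 else np.ptp((c-mu)@u))
print("end to",)
E
```

```text
nut c [0.6566 0.0309]
0.0202 53.8
0.0211 56.4
0.0207 53.8
0.0212 54.1
0.0207 52.5
0.0203 54.5
washer [0.65720407 0.03136141] [0.65621201 0.03143258] [0.00010565 0.05517974] [ 0.05508339 -0.00021175]
ring c [0.5768 0.2563]
0.0287 32.6
0.029 33.6
0.0308 32.1
0.0302 31.2
0.0294 31.1
0.0296 29.4
pins [[ 0.639  0.096]
 [ 0.607 -0.017]
 [ 0.712  0.015]]<stdin>:16: RuntimeWarning: Mean of empty slice.
  ret = um.true_divide(
Traceback (most recent call last):
ValueError: zero-size array to reduction operation maximum which has no identity
```

```bash
python3 - <<'E'
from h import *
d=dict(np.load("w1.npz"))
f=lambda P,s,o:(np.array(P,float)+.5)/s-.5+np.array(o)
print(ray(d,f([(190,312),(215,400)],4,(40,120)),.012).round(4), ray(d,f([(215,412)],4,(40,120)),.03).round(4))
t=dict(np.load("t1.npz")); cv2.imwrite("pics/top1.png",cv2.resize(t["bgr"][100:220,120:240],None,fx=5,fy=5))
print(t["bgr"][180,160:180].max(1))
plan([.458,.2527,.12],181.7)
E
```

```text
[[0.5166 0.2562 0.012 ]
 [0.4844 0.2537 0.012 ]] [[0.4878 0.2427 0.03  ]]
[215 215 216 214 200 167 133 121 118 119 116 118 116 107  89  74  86 104
 111 115]
t 2.85 pos [0.5524 0.0339 0.2218] xyaw -179.73 tilt y [ 0.001  0.003 -1.   ] F [-0.7 -0.5  0.5] M [-0.01  0.01  0.02] op 1.001
turn units [ 0.03 -0.31 -0.02] shift units (old axes) [  4.67   5.11 -10.95] (new axes) [  4.39   5.09 -11.08]
```

send_rows --motion '[[[0,-0.06,0,0.45,0.3,-1,-1],[0,-0.06,0,0.45,0.3,-1,-1],[0,-0.06,0,0.45,0.3,-1,-1],[0,-0.06,0,0.45,0.3,-1,-1],[0,-0.06,0,0.45,0.3,-1,-1]]]'

```text
clock: 3.27
tool_pos: [0.5037, 0.129, 0.1926]
eef_rot: [0.008, -0.707, 0.707, -0.008]
contact_force: [-0.5, -0.4, -0.3]
opening: 0.998
```

send_rows --motion '[[[0,0,0,0.45,0.3,-1,-1],[0,0,0,0.45,0.3,-1,-1],[0,0,0,0.45,0.3,-1,-1],[0,0,0,0.45,0.3,-1,-1],[0,0,0,0.3,0.3,-1,-1]]]'

```text
clock: 3.68
tool_pos: [0.459, 0.228, 0.1626]
eef_rot: [0.008, -0.707, 0.707, -0.008]
contact_force: [0.3, -0.4, 0.3]
opening: 1.005
```

```bash
python3 - <<'E'
from h import *
plan([.458,.2527,.12],181.7)
d=snap("wrist"); cv2.imwrite("pics/w2.png",d["bgr"]); np.savez("w2.npz",bgr=d["bgr"],R=d["R"],t=d["t"],camera_matrix=d["camera_matrix"])
E
```

```text
t 3.68 pos [0.459  0.228  0.1626] xyaw -178.72 tilt y [-0.001 -0.001 -1.   ] F [ 0.3 -0.4  0.3] M [0.04 0.02 0.01] op 1.005
turn units [-0.01 -0.09  0.01] shift units (old axes) [ 0.02  2.13 -1.24] (new axes) [ 0.02  2.13 -1.23]
```

View pics/w2.png

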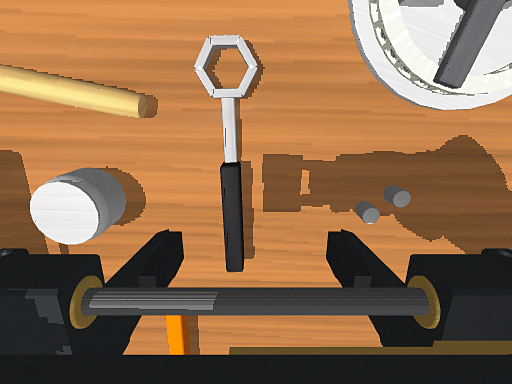

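```bash
python3 - <<'E'
from h import *
d=dict(np.load("w2.npz"))
X=ray(d,[(211,36),(243,37),(257,67),(243,97),(213,97),(195,66)],.016)[:,:2]; c=X.mean(0); print("ring",c.round(4)); print([ (np.hypot(*(a-c)).round(4),(np.degrees(np.arctan2(*(a-c)[::-1]))%60).round(1)) for a in X])
for r in (180,200,220,240,260):
    row=d["bgr"][r].max(1); i=np.nonzero(row[200:260]<75)[0]+200; L=ray(d,[(i[0]-.5,r),(i[-1]+.5,r)],.03)
    print(r,i[0],i[-1],L[:,:2].round(4).tolist(),"mid",L.mean(0).round(4), "w",abs(L[0,1]-L[1,1]).round(4))
print(ray(d,[(231,164),(235,269)],.03).round(4))
E
```

```text
ring [0.5753 0.256 ]
[(np.float64(0.0298), np.float64(29.2)), (np.float64(0.0298), np.float64(29.8)), (np.float64(0.0285), np.float64(31.8)), (np.float64(0.0304), np.float64(30.4)), (np.float64(0.0303), np.float64(32.4)), (np.float64(0.0304), np.float64(29.1))]
180 221 241 [[0.4681, 0.2624], [0.4685, 0.2409]] mid [0.4683 0.2516 0.03  ] w 0.0215
200 222 241 [[0.4465, 0.2617], [0.4469, 0.2407]] mid [0.4467 0.2512 0.03  ] w 0.021
220 223 242 [[0.4238, 0.261], [0.4243, 0.2395]] mid [0.424  0.2503 0.03  ] w 0.0215
240 225 243 [[0.4, 0.2591], [0.4005, 0.2382]] mid [0.4002 0.2487 0.03  ] w 0.0209
260 226 243 [[0.375, 0.2583], [0.3754, 0.238]] mid [0.3752 0.2482 0.03  ] w 0.0203
[[0.4849 0.2515 0.03  ]
 [0.3635 0.2476 0.03  ]]
```

```bash
python3 - <<'E'
from h import *
plan([.4566,.2513,.017],182.1)
E
```

```text
t 3.73 pos [0.4571 0.2334 0.1616] xyaw -178.33 tilt y [-0.003  0.003 -1.   ] F [-0.8  3.3 -0.1] M [ 0.29  0.11 -0.04] op 1.001
turn units [ 0.04 -0.09  0.03] shift units (old axes) [-0.02  7.23 -0.87] (new axes) [-0.01  7.23 -0.9 ]
```

send_rows --motion '[[[0,-0.02,0,0,0.9,-0.17,-1],[0,-0.02,0,0,0.9,-0.17,-1],[0,-0.02,0,0,0.9,-0.17,-1],[0,-0.02,0,0,0.9,-0.17,-1],[0,0,0,0,0.9,-0.17,-1]]]'

```text
clock: 4.15
tool_pos: [0.46, 0.2442, 0.0722]
eef_rot: [0.01, -0.707, 0.707, -0.01]
contact_force: [-0.4, -0.2, 0.5]
opening: 0.999
```

```bash
python3 - <<'E'
from h import *
plan([.4566,.2513,.017],182.1)
E
```

```text
t 4.15 pos [0.46   0.2442 0.0722] xyaw -178.36 tilt y [ 0. -0. -1.] F [-0.4 -0.2  0.5] M [ 0.01  0.01 -0.04] op 0.999
turn units [-0.   -0.1  -0.01] shift units (old axes) [ 0.16  2.76 -0.36] (new axes) [ 0.16  2.76 -0.36]
```

send_rows --motion '[[[0,-0.1,0,0.16,0.9,-0.18,-1],[0,0,0,0,0.9,-0.18,-1],[0,0,0,0,0.6,0,-1],[0,0,0,0,0.36,0,-1],[0,0,0,0,0,0,-1]]]'

```text
clock: 4.57
tool_pos: [0.4559, 0.251, 0.0165]
eef_rot: [0.013, -0.706, 0.708, -0.012]
contact_force: [0.4, -1.0, 0.0]
opening: 1.0
```

```bash
python3 - <<'E'
from h import *
plan([.4566,.2513,.017],182.1)
d=snap("wrist"); cv2.imwrite("pics/w3.png",d["bgr"])
plan([.4566,.2513,.017],182.1)
E
```

```text
t 4.57 pos [0.4559 0.251  0.0165] xyaw -177.91 tilt y [-0.002 -0.002 -1.   ] F [ 0.4 -1.   0. ] M [ 0.09  0.06 -0.07] op 1.0
turn units [-0.02 -0.    0.02] shift units (old axes) [-0.03 -0.02 -0.01] (new axes) [-0.03 -0.02 -0.01]
t 4.62 pos [0.4564 0.2512 0.0174] xyaw -177.91 tilt y [-0.    -0.001 -1.   ] F [ 0.1 -0.3  0.1] M [ 0.01 -0.03 -0.04] op 1.003
turn units [-0.01 -0.    0.01] shift units (old axes) [-0.01  0.02 -0.  ] (new axes) [-0.01  0.02 -0.  ]
```

View pics/w3.png

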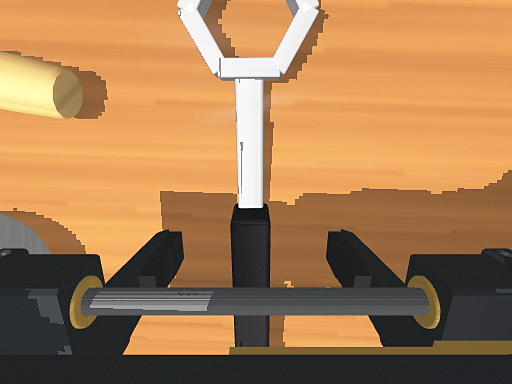

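send_rows --motion '[[[0,0,0,0,0,0,1],[0,0,0,0,0,0,1],[0,0,0,0,0,0,1],[0,0,0,0,0,0,1],[0,0,0,0,0,0,1]]]' --force 50

```text
clock: 5.03
tool_pos: [0.4565, 0.2522, 0.018]
eef_rot: [-0.013, 0.707, -0.707, 0.013]
contact_force: [0.4, -1.0, -0.5]
opening: 0.649
```

send_rows --motion '[[[0,0,0,0,0,0,1],[0,0,0,0,0,0,1],[0,0,0,0,-0.3,0,1],[0,0,0,0,-0.7,0,1],[0,0,0,0,-1,0,1]]]'

```text
clock: 5.45
tool_pos: [0.4554, 0.2516, 0.0572]
eef_rot: [0.014, -0.706, 0.707, -0.012]
contact_force: [0.9, -0.6, -0.4]
opening: 0.266
```

```bash
python3 - <<'E'
from h import *
d=snap("wrist"); cv2.imwrite("pics/w4.png",d["bgr"])
d=snap("side"); cv2.imwrite("pics/s4.png",cv2.resize(d["bgr"][180:320,100:300],None,fx=4,fy=4))
plan([.4566,.2513,.017],182.1)
E
```

```text
t 5.55 pos [0.4576 0.2526 0.0598] xyaw -177.88 tilt y [ 0.004  0.002 -1.   ] F [0.6 1.1 0.2] M [ 0.05 -0.    0.01] op 0.179
turn units [ 0.02  0.   -0.05] shift units (old axes) [0.06 2.14 0.07] (new axes) [0.05 2.14 0.07]
```

View pics/w4.png

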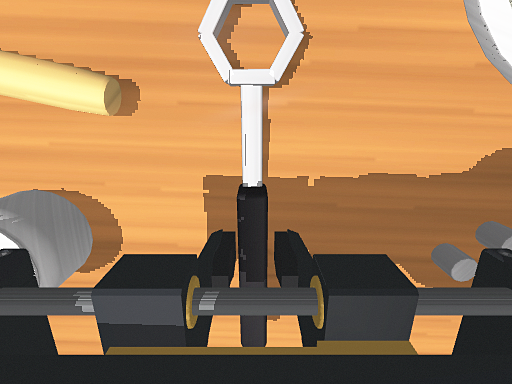

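View pics/s4.png

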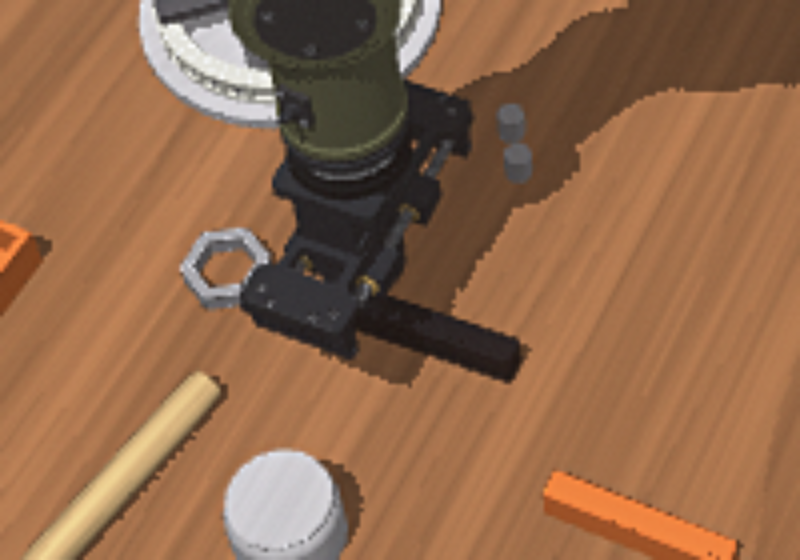

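The fingers were still closing when I lifted, so they came up empty. I'll reopen part way, go back down and close for longer.

send_rows --motion '[[[0,0,0,0,0,0,-0.3],[0,0,0,0,0,0,-0.3],[0,0,0,0,0,0,-0.3],[0,0,0,0,0,0,-0.3],[0,0,0,0,0,0,-0.3]]]'

```text
clock: 5.97
tool_pos: [0.456, 0.2518, 0.0569]
eef_rot: [0.013, -0.707, 0.707, -0.013]
contact_force: [0.5, -0.6, 0.3]
opening: 0.532
```

```bash
python3 - <<'E'
from h import *
plan([.4566,.2513,.017],182.1)
E
```

```text
t 5.97 pos [0.456  0.2518 0.0569] xyaw -177.87 tilt y [-0.001 -0.001 -1.   ] F [ 0.5 -0.6  0.3] M [ 0.06  0.05 -0.  ] op 0.532
turn units [-0.01  0.01  0.01] shift units (old axes) [-0.03  2.    0.03] (new axes) [-0.03  2.    0.03]
```

send_rows --motion '[[[0,0,0,0,0.7,0,-0.1],[0,0,0,0,0.7,0,-0.1],[0,0,0,0,0.6,0,-0.1],[0,0,0,0,0,0,-0.1],[0,0,0,0,0,0,1]]]' --force 50

```text
clock: 6.38
tool_pos: [0.4558, 0.2517, 0.0168]
eef_rot: [0.014, -0.707, 0.707, -0.013]
contact_force: [0.0, -0.1, 0.2]
opening: 0.497
```

send_rows --motion '[[[0,0,0,0,0,0,1],[0,0,0,0,0,0,1],[0,0,0,0,0,0,1],[0,0,0,0,0,0,1],[0,0,0,0,0,0,1]]]'

```text
clock: 6.8
tool_pos: [0.4567, 0.2523, 0.0181]
eef_rot: [-0.013, 0.707, -0.707, 0.014]
contact_force: [-0.1, 0.1, 4.0]
opening: 0.223
```

send_rows --motion '[[[0,0,0,0,0,0,1],[0,0,0,0,0,0,1],[0,0,0,0,0,0,1],[0,0,0,0,0,0,1],[0,0,0,0,0,0,1]]]'

```text
clock: 7.22
tool_pos: [0.4567, 0.2523, 0.0181]
eef_rot: [-0.013, 0.707, -0.707, 0.014]
contact_force: [-0.1, -0.6, 6.4]
opening: 0.224
```

send_rows --motion '[[[0,0,0,0,-0.5,0,1],[0,0,0,0,-1,0,1],[0,0,0,0,-1,0,1],[0,0,0,0,-1,0,1],[0,0,0,0,-1,0,1]]]'

```text
clock: 7.63
tool_pos: [0.4557, 0.2516, 0.1085]
eef_rot: [0.013, -0.707, 0.707, -0.013]
contact_force: [-0.2, 0.2, -2.7]
opening: 0.221
```

send_rows --motion '[[[0,0,0,0,-1,0,1],[0,0,0,0,-1,0,1],[0,0,0,0,0,0,1],[0,0,0,0,0,0,1],[0,0,0,0,0,0,1]]]'

```text
clock: 8.05
tool_pos: [0.4555, 0.2517, 0.1468]
eef_rot: [0.014, -0.707, 0.707, -0.013]
contact_force: [0.2, 0.7, -3.3]
opening: 0.221
```

```bash
python3 - <<'E'
from h import *
a=np.radians(24.2); c=np.array([.6566,.031]); g=c-.12*np.array([np.cos(a),np.sin(a)]); print(g)
plan([*g,.15],204.2)
d=snap("wrist"); cv2.imwrite("pics/w5.png",d["bgr"]); np.savez("w5.npz",bgr=d["bgr"],R=d["R"],t=d["t"],camera_matrix=d["camera_matrix"])
d=snap("side"); cv2.imwrite("pics/s5.png",cv2.resize(d["bgr"][130:320,100:300],None,fx=3,fy=3))
E
```

```text
[ 0.54714559 -0.01819076]
t 8.05 pos [0.4555 0.2517 0.1468] xyaw -177.86 tilt y [-0.001 -0.001 -1.   ] F [ 0.2  0.7 -3.3] M [ 0.01  0.06 -0.  ] op 0.221
turn units [-0.01 -4.81  0.02] shift units (old axes) [-4.07 -0.15 13.66] (new axes) [ 1.35 -0.16 14.19]
```

View pics/w5.png

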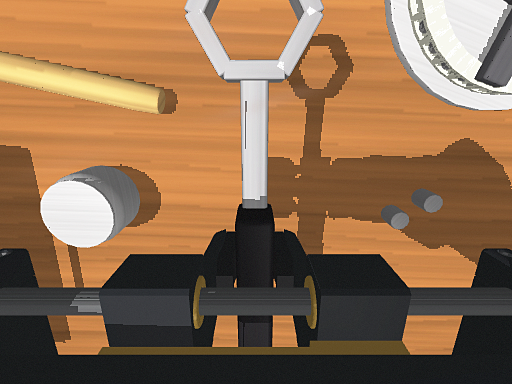

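View pics/s5.png

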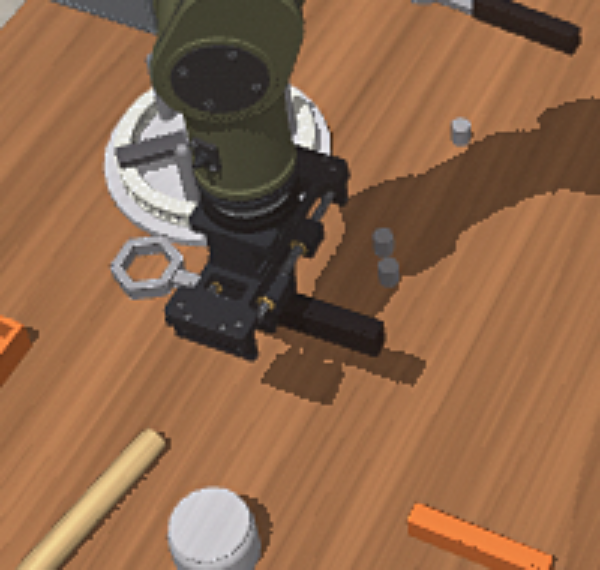

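The spanner is lifted and held. Its outer ring corners are at about (186,12) and (323,12). Next I'll work out the ring's pose relative to the tool.

```bash
python3 - <<'E'
from h import *
d=dict(np.load("w5.npz")); 
b=cv2.resize(d["bgr"][0:110,170:340],None,fx=4,fy=4,interpolation=cv2.INTER_CUBIC); cv2.imwrite("pics/c5.png",b)
for z in (.141,.145,.149):
    X=ray(d,[(186,12),(323,12),(222,78),(290,78)],z)[:,:2]; m=(X[0]+X[1])/2
    print(z,X.round(4).tolist(),"w",np.linalg.norm(X[0]-X[1]).round(4),"flat",np.linalg.norm(X[2]-X[3]).round(4),"c",m.round(4), np.degrees(np.arctan2(X[0,0]-X[1,0],X[1,1]-X[0,1])))
E
```

```text
0.141 [[0.5741, 0.2859], [0.5763, 0.2251], [0.5476, 0.27], [0.5488, 0.2377]] w 0.0609 flat 0.0323 c [0.5752 0.2555] -177.90292039147613
0.145 [[0.5729, 0.285], [0.5751, 0.2259], [0.5472, 0.2695], [0.5484, 0.2381]] w 0.0591 flat 0.0314 c [0.574  0.2555] -177.9029203914761
0.149 [[0.5718, 0.2841], [0.5739, 0.2268], [0.5468, 0.2691], [0.5479, 0.2386]] w 0.0574 flat 0.0304 c [0.5728 0.2554] -177.9029203914761
```

View pics/c5.png

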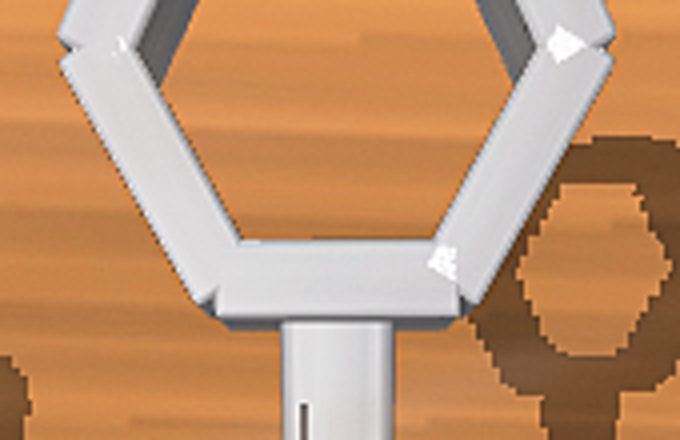

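send_rows --motion '[[[0,-0.96,0,-0.4,0,1,1],[0,-0.96,0,-0.4,0,1,1],[0,-0.96,0,-0.2,0,1,1],[0,-0.96,0,0,0,1,1],[0,-0.96,0,0,0,1,1]]]'

```text
clock: 8.57
tool_pos: [0.4944, 0.1551, 0.1462]
eef_rot: [0.15, -0.691, 0.691, -0.148]
contact_force: [-0.0, -0.3, -3.2]
opening: 0.224
```

```bash
cat >> h.py <<'E'
def tgt(y,z,c=(.6566,.031),r=.119):
    a=np.radians(y); plan([c[0]-r*np.cos(a),c[1]-r*np.sin(a),z],180+y)
E
python3 -c "
from h import *
tgt(24.2,.14)"
```

```text
t 8.57 pos [0.4944 0.1551 0.1462] xyaw -155.65 tilt y [-0.003 -0.001 -1.   ] F [-0.  -0.3 -3.2] M [0.   0.   0.01] op 0.224
turn units [0.   0.03 0.04] shift units (old axes) [1.12 0.31 8.98] (new axes) [1.1  0.31 8.99]
```

send_rows --motion '[[[0,0,0,0.12,0,1,1],[0,0,0,0.12,0,1,1],[0,0,0,0.12,0,1,1],[0,0,0,0.12,0,1,1],[0,0,0,0.12,0,1,1]]]'

```text
clock: 8.98
tool_pos: [0.5244, 0.0591, 0.1462]
eef_rot: [-0.149, 0.692, -0.691, 0.147]
contact_force: [-0.1, 0.8, -3.1]
opening: 0.226
```

send_rows --motion '[[[0,0,0,0.12,0,1,1],[0,0,0,0.12,0,1,1],[0,0,0,0.12,0,1,1],[0,0,0,0.12,0,1,1],[0,0,0,0,0,0,1]]]'

```text
clock: 9.4
tool_pos: [0.5492, -0.0227, 0.1462]
eef_rot: [0.146, -0.691, 0.693, -0.145]
contact_force: [-0.1, -1.2, -3.5]
opening: 0.224
```

```bash
python3 - <<'E'
from h import *
tgt(24.2,.14)
d=snap("wrist"); cv2.imwrite("pics/w6.png",d["bgr"]); np.savez("w6.npz",bgr=d["bgr"],R=d["R"],t=d["t"],camera_matrix=d["camera_matrix"])
cv2.imwrite("pics/c6.png",cv2.resize(d["bgr"][0:110,170:340],None,fx=4,fy=4,interpolation=cv2.INTER_CUBIC))
d=snap("top"); cv2.imwrite("pics/t6.png",cv2.resize(d["bgr"][50:160,180:310],None,fx=5,fy=5,interpolation=cv2.INTER_CUBIC))
E
```

```text
t 9.4 pos [ 0.5492 -0.0227  0.1462] xyaw -156.29 tilt y [-0.001 -0.004 -1.   ] F [-0.1 -1.2 -3.5] M [-0.06 -0.04  0.04] op 0.224
turn units [-0.04 -0.11  0.03] shift units (old axes) [-0.05  0.31 -0.25] (new axes) [-0.05  0.31 -0.24]
```

View pics/c6.png

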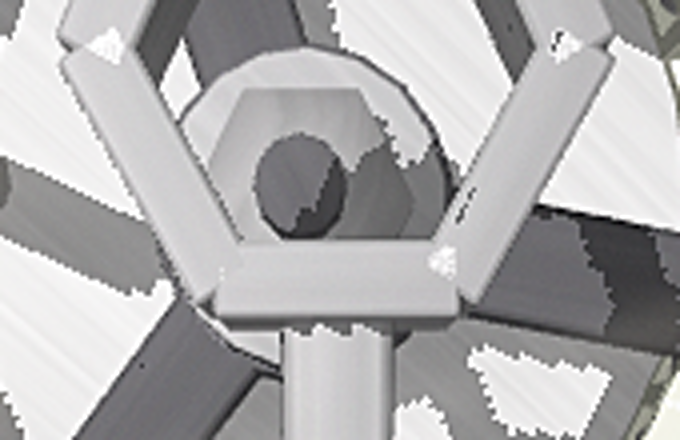

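View pics/t6.png

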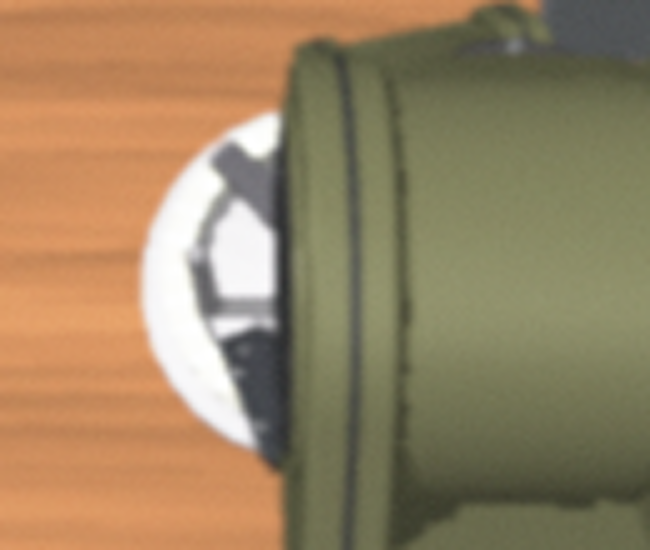

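```bash
python3 - <<'E'
from h import *
d=dict(np.load("w6.npz")); f=lambda P:(np.array(P,float)+.5)/4-.5+np.array([170,0])
print("stud",ray(d,f([(301,186)]),.073).round(4))
w=ray(d,f([(245,88),(360,88),(412,205)]),.059); print("hexcorners",w.round(4), np.linalg.norm(w[0]-w[1]),np.degrees(np.arctan2(*(w[0]-w[1])[[1,0]]))-90)
m=(w[0]+w[1])/2; v=w[1]-w[0]; n=np.array([-v[1],v[0],0]); n/=np.linalg.norm(n); print(m+n*.018, m-n*.018)
print("ring", ray(d,[(186,12),(323,12)],.1445).mean(0).round(4))
tgt(24.2,.14)
E
```

```text
stud [[0.6562 0.0307 0.073 ]]
hexcorners [[0.6689 0.0474 0.059 ]
 [0.6772 0.0287 0.059 ]
 [0.664  0.0123 0.059 ]] 0.020522656305215697 23.709849836312074
[0.68955435 0.04529204 0.059     ] [0.65659299 0.03081626 0.059     ]
ring [0.6576 0.0244 0.1445]
t 9.5 pos [ 0.5482 -0.0175  0.1464] xyaw -155.99 tilt y [-0.002 -0.    -1.   ] F [-0.3 -0.3 -2.7] M [ 0.06  0.01 -0.02] op 0.226
turn units [ 0.01 -0.04  0.02] shift units (old axes) [0.01 0.32 0.01] (new axes) [0.01 0.32 0.01]
```

send_rows --motion '[[[0,-0.03,0,0,0.8,-0.03,1],[0,0,0,0,0.8,0,1],[0,0,0,0,0.8,0,1],[0,0,0,0,0.5,0,1],[0,0,0,0,0.1,0,1]]]'

```text
clock: 9.92
tool_pos: [0.547, -0.0147, 0.0855]
eef_rot: [-0.151, 0.692, -0.691, 0.148]
contact_force: [-0.5, 0.8, -2.6]
opening: 0.219
```

```bash
python3 - <<'E'
from h import *
tgt(24.2,.066)
d=snap("wrist"); cv2.imwrite("pics/c7.png",cv2.resize(d["bgr"][0:110,170:340],None,fx=4,fy=4,interpolation=cv2.INTER_CUBIC))
E
```

```text
t 9.92 pos [ 0.547  -0.0147  0.0855] xyaw -155.61 tilt y [-0.004  0.001 -1.   ] F [-0.5  0.8 -2.6] M [ 0.03  0.03 -0.06] op 0.219
turn units [0.03 0.04 0.04] shift units (old axes) [0.01 0.97 0.17] (new axes) [0.02 0.97 0.16]
```

View pics/c7.png

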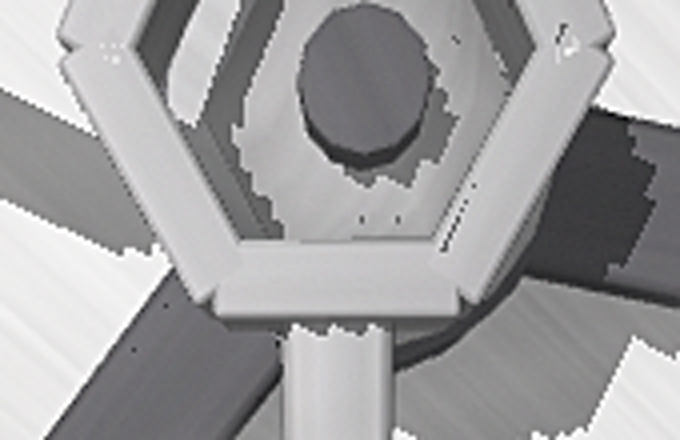

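```bash
python3 -c "
from h import *
tgt(24.2,.066)"
```

```text
t 9.97 pos [ 0.5475 -0.0149  0.0861] xyaw -155.63 tilt y [-0.003  0.    -1.   ] F [ 0.3  0.2 -3.6] M [ 0.02 -0.01 -0.05] op 0.224
turn units [0.02 0.04 0.03] shift units (old axes) [0.03 1.01 0.14] (new axes) [0.03 1.01 0.14]
```

send_rows --motion '[[[0,0,0,0,0,0,1],[0,0,0,0,0,0,1],[0,0,0,0,0,0,1],[0,0,0,0,0,0,1],[0,0,0,0,0,0,1]]]'

```text
clock: 10.38
tool_pos: [0.549, -0.0162, 0.0881]
eef_rot: [0.148, -0.691, 0.691, -0.149]
contact_force: [-0.6, -0.3, -2.8]
opening: 0.223
```

```bash
python3 -c "
from h import *
tgt(24.2,.066)
imaging.snapshot('top');tgt(24.2,.066)"
```

```text
t 10.38 pos [ 0.549  -0.0162  0.0881] xyaw -155.74 tilt y [ 0.001 -0.    -1.   ] F [-0.6 -0.3 -2.8] M [-0.01 -0.    0.02] op 0.223
turn units [-0.01  0.01 -0.01] shift units (old axes) [0.08 1.1  0.05] (new axes) [0.07 1.1  0.05]
t 10.43 pos [ 0.5489 -0.0162  0.0879] xyaw -155.74 tilt y [ 0.001 -0.    -1.   ] F [-1.2  0.6 -2. ] M [-0.02 -0.    0.  ] op 0.219
turn units [-0.    0.01 -0.01] shift units (old axes) [0.07 1.1  0.05] (new axes) [0.07 1.1  0.05]
```

send_rows --motion '[[[0,0,0,0.05,0.1,0.05,1],[0,0,0,0,0,0,1],[0,0,0,0,0,0,1],[0,0,0,0,0,0,1],[0,0,0,0,0,0,1]]]'

```text
clock: 10.85
tool_pos: [0.5482, -0.0174, 0.0855]
eef_rot: [0.149, -0.691, 0.691, -0.149]
contact_force: [-0.9, 0.7, -2.9]
opening: 0.228
```

```bash
python3 - <<'E'
from h import *
tgt(24.2,.066)
d=snap("wrist"); cv2.imwrite("pics/c8.png",cv2.resize(d["bgr"][0:110,170:340],None,fx=4,fy=4,interpolation=cv2.INTER_CUBIC))
f=lambda P:(np.array(P,float)+.5)/4-.5+np.array([170,0])
print(4*(proj(d,[[.6565,.0309,.073]])-[170,0]), "ring", ray(d,[(186,12),(323,12)],get_state()["tool_pos"][2]-.0018).mean(0).round(4))
E
```

```text
t 10.85 pos [ 0.5482 -0.0174  0.0855] xyaw -155.73 tilt y [-0. -0. -1.] F [-0.9  0.7 -2.9] M [ 0.06  0.03 -0.01] op 0.228
turn units [-0.    0.02  0.  ] shift units (old axes) [0.01 0.97 0.01] (new axes) [0.01 0.97 0.01]
[[337.71131811  77.23398748]] ring [0.6563 0.0308 0.0837]
```

View pics/c8.png

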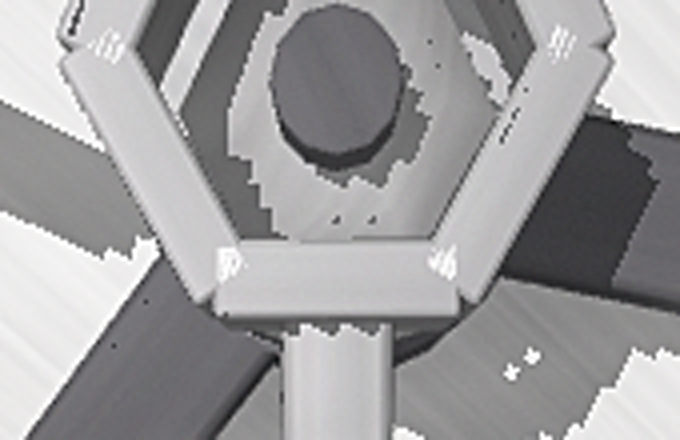

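The stud is at column 338 and the ring at 337, so they're centred. Next, a gentle descent.

send_rows --motion '[[[0,0,0,0,0.3,0,1],[0,0,0,0,0.2,0,1],[0,0,0,0,0.1,0,1],[0,0,0,0,0.1,0,1],[0,0,0,0,0.05,0,1]]]'

```text
clock: 11.32
tool_pos: [0.548, -0.0174, 0.07]
eef_rot: [-0.149, 0.691, -0.691, 0.148]
contact_force: [-0.7, -0.5, -2.3]
opening: 0.225
```

```bash
python3 -c "
from h import *
tgt(24.2,.066)"
```

```text
t 11.32 pos [ 0.548  -0.0174  0.07  ] xyaw -155.73 tilt y [-0.001 -0.    -1.   ] F [-0.7 -0.5 -2.3] M [-0.04 -0.01  0.01] op 0.225
turn units [0.   0.02 0.01] shift units (old axes) [0.   0.2  0.02] (new axes) [0.   0.2  0.02]
```

send_rows --motion '[[[0,0,0,0,0.1,0,1],[0,0,0,0,0.1,0,1],[0,0,0,0,0.05,0,1],[0,0,0,0,0,0,1],[0,0,0,0,0,0,1]]]'

```text
clock: 11.73
tool_pos: [0.5484, -0.0174, 0.0657]
eef_rot: [0.148, -0.691, 0.691, -0.149]
contact_force: [-0.3, 0.4, -1.1]
opening: 0.222
```

```bash
python3 -c "
from h import *
tgt(24.2,.066)"
```

```text
t 11.73 pos [ 0.5484 -0.0174  0.0657] xyaw -155.73 tilt y [ 0.001  0.    -1.   ] F [-0.3  0.4 -1.1] M [ 0.07 -0.06  0.01] op 0.222
turn units [-0.    0.02 -0.01] shift units (old axes) [ 0.02 -0.01  0.01] (new axes) [ 0.02 -0.01  0.01]
```

send_rows --motion '[[[0,0,0,0,0.05,0,1],[0,0,0,0,0,0,1],[0,0,0,0,0,0,1],[0,0.25,0,0,0,-0.12,1],[0,0.5,0,-0.005,0,-0.236,1]]]'

```text
clock: 12.15
tool_pos: [0.5455, -0.0113, 0.0647]
eef_rot: [0.127, -0.695, 0.696, -0.127]
contact_force: [-1.7, 0.4, 3.4]
opening: 0.227
```

```bash
cat >> h.py <<'E'
def rad(c=(.6565,.0309)):
    s,R=pose(); v=s["tool_pos"][:2]-np.array(c); a=np.degrees(np.arctan2(v[1],v[0]))%360
    F=s["contact_force"]; t=np.array([np.sin(np.radians(a)),-np.cos(np.radians(a))])
    print("t",round(s["clock"],2),"r",np.hypot(*v).round(4),"handle ang",a.round(2),"tool yaw",(np.degrees(np.arctan2(R[1,0],R[0,0]))%360).round(2),"z",s["tool_pos"][2].round(4),"F",F.round(1),"Ftan(cw)",(F[:2]@t).round(2),"Frad",(F[:2]@(v/np.hypot(*v))).round(2),"M",s["moment"].round(2),"ytilt",R[:2,1].round(3),"q",s["q"].round(2),"op",round(s["opening"],3))
E
python3 -c "
from h import *
rad()"
```

```text
t 12.15 r 0.1188 handle ang 200.8 tool yaw 200.7 z 0.0647 F [-1.7  0.4  3.4] Ftan(cw) 1.02 Frad 1.46 M [ 0.18 -0.07  0.1 ] ytilt [ 0. -0.] q [-0.01  0.88 -0.08  1.94  0.2   0.33 -1.47] op 0.227
```

send_rows --motion '[[[0,0.75,0,-0.011,0,-0.355,1],[0,0.75,0,-0.011,0,-0.355,1],[0,0.75,0,-0.011,0,-0.355,1],[0,0.75,0,-0.011,0,-0.355,1],[0,0.75,0,-0.011,0,-0.355,1]]]'

```text
clock: 12.57
tool_pos: [0.5374, 0.0236, 0.0647]
eef_rot: [0.022, -0.706, 0.707, -0.021]
contact_force: [-2.5, -1.2, 2.9]
opening: 0.222
```

```bash
python3 -c "
from h import *
rad()"
```

```text
t 12.57 r 0.1193 handle ang 183.49 tool yaw 183.45 z 0.0647 F [-2.5 -1.2  2.9] Ftan(cw) -1.08 Frad 2.53 M [-0.21 -0.18  0.19] ytilt [-0.001 -0.001] q [-0.12  0.88 -0.02  1.96  0.05  0.3  -1.69] op 0.222
```

send_rows --motion '[[[0,0.75,0,-0.009,0,-0.355,1],[0,0.75,0,-0.009,0,-0.355,1],[0,0.75,0,-0.009,0,-0.355,1],[0,0.75,0,-0.009,0,-0.355,1],[0,0.75,0,-0.009,0,-0.355,1]]]'

```text
clock: 12.98
tool_pos: [0.5403, 0.0592, 0.0647]
eef_rot: [-0.084, -0.702, 0.702, 0.085]
contact_force: [-1.3, 0.1, 2.9]
opening: 0.22
```

```bash
python3 -c "
from h import *
rad()"
```

```text
t 12.98 r 0.1196 handle ang 166.32 tool yaw 166.29 z 0.0647 F [-1.3  0.1  2.9] Ftan(cw) -0.18 Frad 1.25 M [-0.2  -0.12  0.24] ytilt [-0.001 -0.001] q [-0.22  0.88  0.04  1.95 -0.11  0.31 -1.9 ] op 0.22
```

send_rows --motion '[[[0,0.75,0,-0.011,0,-0.355,1],[0,0.75,0,-0.011,0,-0.355,1],[0,0.75,0,-0.011,0,-0.355,1],[0,0.75,0,-0.011,0,-0.355,1],[0,0.75,0,-0.011,0,-0.355,1]]]'

```text
clock: 13.4
tool_pos: [0.5535, 0.0923, 0.0647]
eef_rot: [-0.188, -0.681, 0.682, 0.189]
contact_force: [-2.1, -0.9, 3.6]
opening: 0.226
```

```bash
python3 - <<'E'
from h import *
rad()
d=snap("wrist"); cv2.imwrite("pics/w9.png",d["bgr"])
d=snap("side"); cv2.imwrite("pics/s9.png",cv2.resize(d["bgr"][120:270,100:300],None,fx=4,fy=4,interpolation=cv2.INTER_CUBIC))
rad()
E
```

```text
t 13.4 r 0.1199 handle ang 149.2 tool yaw 149.12 z 0.0647 F [-2.1 -0.9  3.6] Ftan(cw) -1.86 Frad 1.37 M [-0.21 -0.1   0.24] ytilt [-0.001 -0.   ] q [-0.31  0.9   0.12  1.89 -0.26  0.36 -2.11] op 0.226
t 13.5 r 0.1199 handle ang 148.91 tool yaw 149.27 z 0.0646 F [-3.2 -0.1  3.7] Ftan(cw) -1.75 Frad 2.73 M [-0.14  0.11 -0.04] ytilt [-0.001  0.   ] q [-0.32  0.9   0.12  1.89 -0.26  0.36 -2.11] op 0.223
```

View pics/w9.png

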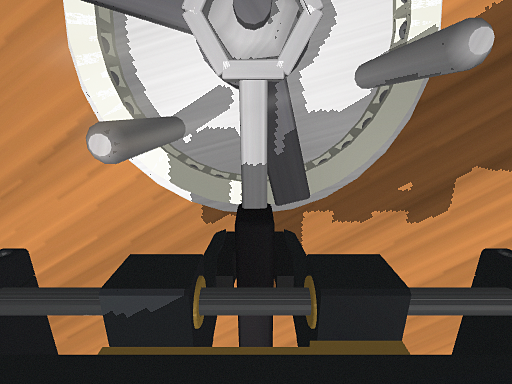

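View pics/s9.png

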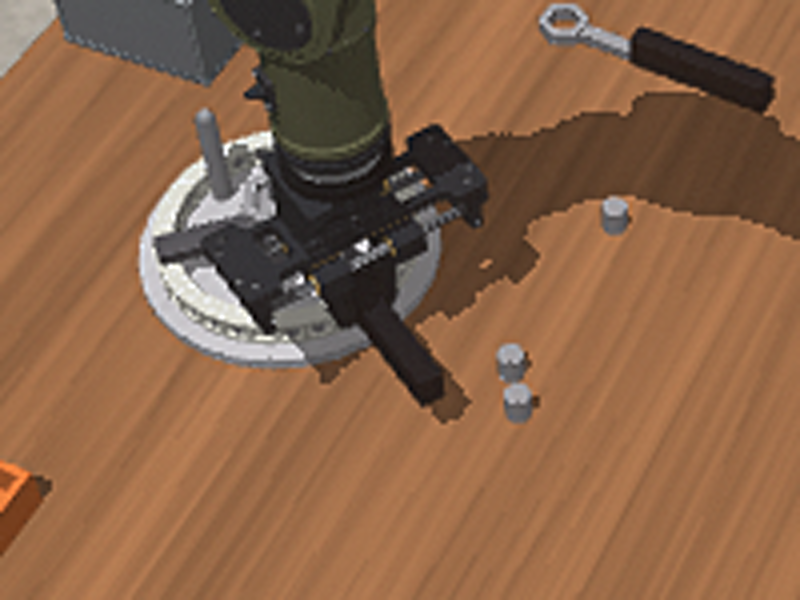

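send_rows --motion '[[[0,0.75,0,-0.013,0,-0.355,1],[0,0.75,0,-0.013,0,-0.355,1],[0,0.75,0,-0.013,0,-0.355,1],[0,0.75,0,-0.013,0,-0.355,1],[0,0.5,0,-0.005,0,-0.236,1]]]'

```text
clock: 13.92
tool_pos: [0.5741, 0.1183, 0.0644]
eef_rot: [-0.28, -0.649, 0.649, 0.281]
contact_force: [-2.8, 1.2, 3.5]
opening: 0.223
```

send_rows --motion '[[[0,0,0,0,0,0,1],[0,0,0,0,0,0,1],[0,0,0,0,0,0,1],[0,0,0,0,0,0,1],[0,0,0,0,0,0,1]]]'

```text
clock: 14.33
tool_pos: [0.5741, 0.1182, 0.0645]
eef_rot: [0.279, 0.649, -0.649, -0.281]
contact_force: [-3.6, 4.2, 3.8]
opening: 0.223
```

```bash
python3 -c "
from h import *
rad()"
```

```text
t 14.33 r 0.1201 handle ang 133.36 tool yaw 133.33 z 0.0645 F [-3.6  4.2  3.8] Ftan(cw) 0.3 Frad 5.49 M [0.49 0.39 0.11] ytilt [-0.002  0.001] q [-0.39  0.93  0.2   1.82 -0.38  0.43 -2.31] op 0.223
```

send_rows --motion '[[[0,0,0,0.03,-0.3,0,1],[0,0,0,0.03,-0.6,0,1],[0,0,0,0,-0.6,0,1],[0,0,0,0,0,0,1],[0,0,0,0,0,0,1]]]'

```text
clock: 14.75
tool_pos: [0.5751, 0.1175, 0.0958]
eef_rot: [0.282, 0.649, -0.649, -0.28]
contact_force: [0.2, -0.2, -2.8]
opening: 0.224
```

```bash
python3 - <<'E'
from h import *
rad()
d=snap("wrist"); cv2.imwrite("pics/c10.png",cv2.resize(d["bgr"][0:110,170:340],None,fx=4,fy=4,interpolation=cv2.INTER_CUBIC))
np.savez("w10.npz",bgr=d["bgr"],R=d["R"],t=d["t"],camera_matrix=d["camera_matrix"])
E
```

```text
t 14.75 r 0.1188 handle ang 133.22 tool yaw 133.16 z 0.0958 F [ 0.2 -0.2 -2.8] Ftan(cw) -0.04 Frad -0.28 M [ 0.09 -0.01  0.  ] ytilt [ 0.003 -0.   ] q [-0.41  0.88  0.22  1.81 -0.37  0.49 -2.32] op 0.224
```

View pics/c10.png

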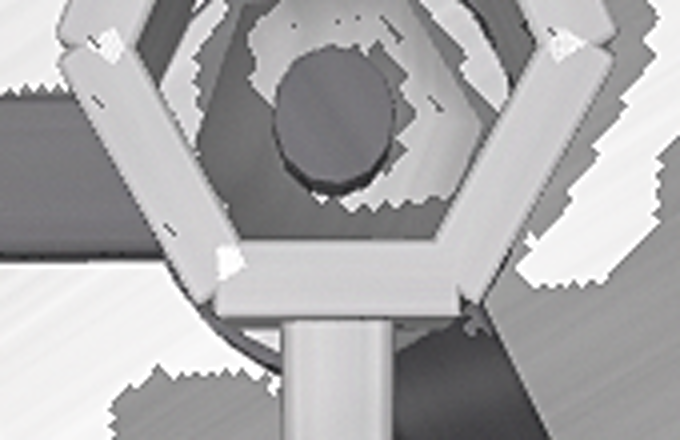

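```bash
python3 - <<'E'
from h import *
d=dict(np.load("w10.npz")); f=lambda P:(np.array(P,float)+.5)/4-.5+np.array([170,0])
w=ray(d,f([(198,135),(485,128),(246,5)]),.059)[:,:2]; print(w.round(4)); v=w[1]-w[0]; print(np.linalg.norm(v), np.degrees(np.arctan2(v[1],v[0]))%60, w[:2].mean(0)); v=w[2]-w[0];print(np.linalg.norm(v),np.degrees(np.arctan2(v[1],v[0]))%60)
print("stud",ray(d,f([(334,118)]),.073))
cv2.imwrite("pics/c10b.png",cv2.resize(d["bgr"][0:65,200:310],None,fx=7,fy=7,interpolation=cv2.INTER_LANCZOS4))
E
```

```text
[[0.6709 0.0434]
 [0.6423 0.0155]
 [0.6763 0.0273]]
0.039992369871529584 44.31131581383886 [0.6566044 0.029458 ]
0.017020660126602315 48.44290700894916
stud [[0.65596885 0.03150467 0.073     ]]
```

View pics/c10b.png

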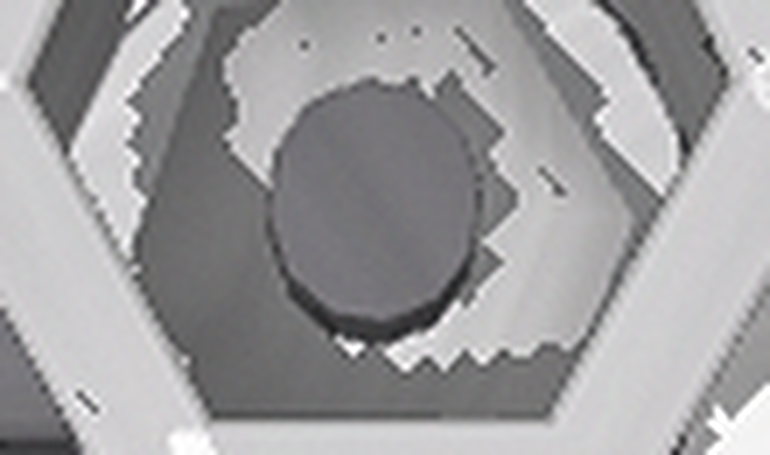

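```bash
python3 - <<'E'
from h import *
d=dict(np.load("w10.npz")); f=lambda P:(np.array(P,float)+.5)/7-.5+np.array([200,0])
for e in ([(520,10),(633,205)],[(212,15),(138,250)]):
    w=ray(d,f(e),.059)[:,:2]; v=w[1]-w[0]; print(np.linalg.norm(v).round(4),(np.degrees(np.arctan2(v[1],v[0]))+30)%60)
tgt(17,.09,c=(.6562,.0312))
E
```

```text
0.0161 18.114218685595176
0.0172 21.47331943890677
t 14.8 pos [0.5745 0.1177 0.0951] xyaw 133.18 tilt y [ 0.001 -0.    -1.   ] F [-0.4  0.  -2.4] M [0.03 0.02 0.01] op 0.224
turn units [ -0.   -13.92  -0.02] shift units (old axes) [-3.32  0.25  5.32] (new axes) [3.31 0.25 5.33]
```

send_rows --motion '[[[0,-0.935,0,-0.017,0,0.443,1],[0,-0.935,0,-0.017,0,0.443,1],[0,-0.935,0,-0.017,0,0.443,1],[0,-0.935,0,-0.017,0,0.443,1],[0,-0.935,0,-0.017,0,0.443,1]]]'

```text
clock: 15.22
tool_pos: [0.5475, 0.082, 0.0941]
eef_rot: [-0.154, -0.69, 0.69, 0.154]
contact_force: [0.1, 0.3, -2.1]
opening: 0.22
```

send_rows --motion '[[[0,-0.935,0,-0.017,0,0.443,1],[0,-0.935,0,-0.017,0,0.443,1],[0,-0.935,0,-0.017,0,0.443,1],[0,-0.935,0,-0.017,0,0.443,1],[0,-0.935,0,-0.017,0,0.443,1]]]'

```text
clock: 15.63
tool_pos: [0.5366, 0.0391, 0.0941]
eef_rot: [-0.023, -0.707, 0.707, 0.023]
contact_force: [-0.2, -0.3, -3.5]
opening: 0.218
```

send_rows --motion '[[[0,-0.935,0,-0.017,0,0.443,1],[0,-0.935,0,-0.017,0,0.443,1],[0,-0.935,0,-0.017,0,0.443,1],[0,-0.935,0,-0.017,0,0.443,1],[0,-0.935,0,-0.017,0,0.443,1]]]'

```text
clock: 16.05
tool_pos: [0.5419, -0.0048, 0.0941]
eef_rot: [0.109, -0.699, 0.699, -0.108]
contact_force: [-0.3, 1.0, -3.2]
opening: 0.223
```

send_rows --motion '[[[0,0,0,0,0,0,1],[0,0,0,0,0,0,1],[0,0,0,0,0,0,1],[0,0,0,0,0,0,1],[0,0,0,0,0,0,1]]]'

```text
clock: 16.47
tool_pos: [0.5423, -0.003, 0.0945]
eef_rot: [-0.108, 0.699, -0.699, 0.108]
contact_force: [-0.3, -0.5, -2.6]
opening: 0.225
```

```bash
python3 - <<'E'
from h import *
rad(c=(.6562,.0312)); tgt(17.5,.095,c=(.6562,.0312),r=.1188)
d=snap("wrist"); cv2.imwrite("pics/c11.png",cv2.resize(d["bgr"][0:110,170:340],None,fx=4,fy=4,interpolation=cv2.INTER_CUBIC))
np.savez("w11.npz",bgr=d["bgr"],R=d["R"],t=d["t"],camera_matrix=d["camera_matrix"])
E
```

```text
t 16.47 r 0.1189 handle ang 196.71 tool yaw 197.53 z 0.0945 F [-0.3 -0.5 -2.6] Ftan(cw) -0.39 Frad 0.48 M [-0.01  0.03  0.04] ytilt [-0.  0.] q [-0.03  0.83 -0.08  1.94  0.15  0.38 -1.49] op 0.225
t 16.47 pos [ 0.5423 -0.003   0.0945] xyaw -162.47 tilt y [-0.  0. -1.] F [-0.3 -0.5 -2.6] M [-0.01  0.03  0.04] op 0.225
turn units [0.   0.01 0.  ] shift units (old axes) [-0.01 -0.03  0.08] (new axes) [-0.01 -0.03  0.08]
```

View pics/c11.png

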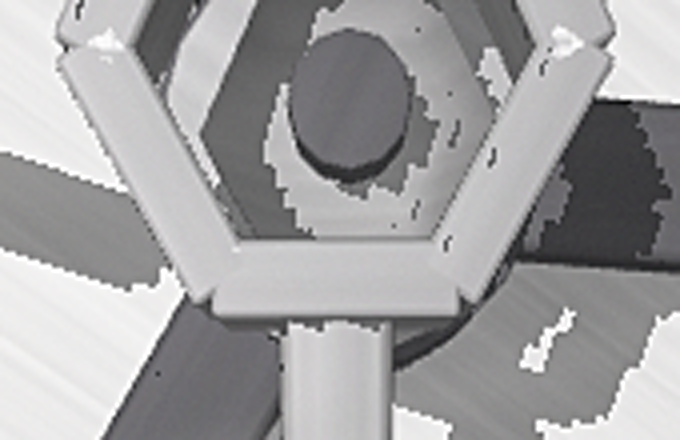

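send_rows --motion '[[[0,0,0,0,0.3,0.08,1],[0,0,0,0,0.3,0,1],[0,0,0,0,0.1,0,1],[0,0,0,0,0,0,1],[0,0,0,0,0,0,1]]]'

```text
clock: 16.93
tool_pos: [0.5427, -0.0054, 0.0801]
eef_rot: [0.108, -0.699, 0.699, -0.107]
contact_force: [0.2, 0.3, -3.1]
opening: 0.22
```

```bash
python3 - <<'E'
from h import *
tgt(17.5,.066,c=(.6562,.0312),r=.1188)
d=snap("wrist"); cv2.imwrite("pics/c12.png",cv2.resize(d["bgr"][0:110,170:340],None,fx=4,fy=4,interpolation=cv2.INTER_CUBIC))
E
```

```text
t 16.93 pos [ 0.5427 -0.0054  0.0801] xyaw -162.49 tilt y [-0.001 -0.    -1.   ] F [ 0.2  0.3 -3.1] M [ 0.02 -0.04  0.02] op 0.22
turn units [0.   0.   0.01] shift units (old axes) [-0.02  0.71 -0.04] (new axes) [-0.02  0.71 -0.04]
```

View pics/c12.png

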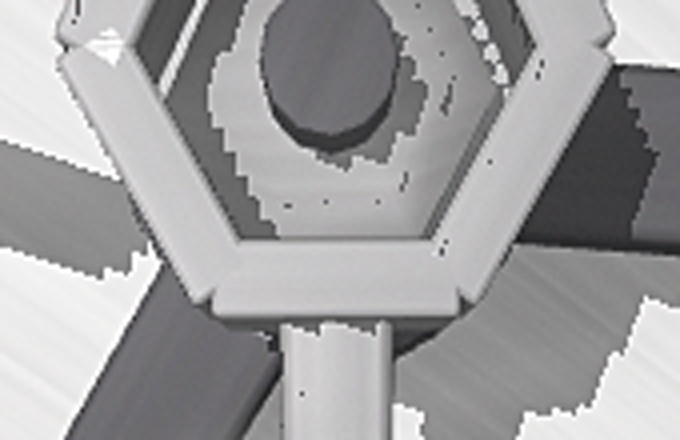

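send_rows --motion '[[[0,0,0,0,0.2,-0.04,1],[0,0,0,0,0.2,0,1],[0,0,0,0,0.15,0,1],[0,0,0,0,0.15,0,1],[0,0,0,0,0.05,0,1]]]'

```text
clock: 17.4
tool_pos: [0.5426, -0.0046, 0.065]
eef_rot: [0.108, -0.699, 0.699, -0.108]
contact_force: [-1.0, -0.7, -0.0]
opening: 0.222
```

```bash
python3 - <<'E'
from h import *
rad()
E
```

```text
t 17.4 r 0.1194 handle ang 197.32 tool yaw 197.51 z 0.065 F [-1.  -0.7 -0. ] Ftan(cw) -0.35 Frad 1.12 M [ 0.15 -0.16 -0.05] ytilt [-0. -0.] q [-0.04  0.88 -0.06  1.95  0.16  0.32 -1.49] op 0.222
```

send_rows --motion '[[[0,0.4,0,-0.003,0,-0.19,1],[0,0.75,0,-0.011,0,-0.355,1],[0,0.75,0,-0.011,0,-0.355,1],[0,0.75,0,-0.011,0,-0.355,1],[0,0.75,0,-0.011,0,-0.355,1]]]'

```text
clock: 17.82
tool_pos: [0.5373, 0.0272, 0.0657]
eef_rot: [0.01, -0.707, 0.707, -0.011]
contact_force: [0.2, -0.8, -3.0]
opening: 0.227
```

```bash
python3 -c "
from h import *
rad()"
```

```text
t 17.82 r 0.1193 handle ang 181.76 tool yaw 181.7 z 0.0657 F [ 0.2 -0.8 -3. ] Ftan(cw) -0.84 Frad -0.17 M [-0.23 -0.09  0.19] ytilt [ 0. -0.] q [-0.13  0.88 -0.    1.96  0.01  0.3  -1.69] op 0.227
```

send_rows --motion '[[[0,0.6,0,-0.006,0,-0.284,1],[0,0.4,0,-0.003,0,-0.19,1],[0,0.3,0,-0.002,0,-0.142,1],[0,0,0,0,0,0,1],[0,0,0,0,0,0,1]]]'

```text
clock: 18.23
tool_pos: [0.5374, 0.0394, 0.0655]
eef_rot: [-0.025, -0.707, 0.707, 0.025]
contact_force: [-0.6, -0.4, -1.9]
opening: 0.224
```

```bash
python3 -c "
from h import *
rad()"
```

```text
t 18.23 r 0.1194 handle ang 175.91 tool yaw 175.99 z 0.0655 F [-0.6 -0.4 -1.9] Ftan(cw) -0.4 Frad 0.55 M [-0.03 -0.02  0.08] ytilt [-0. -0.] q [-0.17  0.88  0.02  1.96 -0.04  0.3  -1.76] op 0.224
```

send_rows --motion '[[[0,0.3,0,-0.002,0.03,-0.142,1],[0,0.3,0,-0.002,0,-0.142,1],[0,0.3,0,-0.002,0,-0.142,1],[0,0.2,0,-0.001,0,-0.095,1],[0,0.2,0,-0.001,0,-0.095,1]]]'

```text
clock: 18.65
tool_pos: [0.5388, 0.0517, 0.065]
eef_rot: [-0.062, -0.704, 0.704, 0.062]
contact_force: [-2.2, -1.3, 1.7]
opening: 0.225
```

```bash
python3 -c "
from h import *
rad()"
```

```text
t 18.65 r 0.1195 handle ang 169.99 tool yaw 169.92 z 0.065 F [-2.2 -1.3  1.7] Ftan(cw) -1.64 Frad 1.93 M [-0.19  0.18  0.19] ytilt [-0. -0.] q [-0.2   0.88  0.04  1.95 -0.09  0.31 -1.84] op 0.225
```

send_rows --motion '[[[0,0.15,0,-0.001,0,-0.071,1],[0,0.15,0,-0.001,0,-0.071,1],[0,0.15,0,-0.001,0,-0.071,1],[0,0.15,0,-0.001,0,-0.071,1],[0,0,0,0,0,0,1]]]'

```text
clock: 19.07
tool_pos: [0.5399, 0.0576, 0.0649]
eef_rot: [0.078, 0.703, -0.703, -0.079]
contact_force: [-2.5, -0.6, 3.3]
opening: 0.223
```

```bash
python3 -c "
from h import *
rad()"
```

```text
t 19.07 r 0.1196 handle ang 167.12 tool yaw 167.22 z 0.0649 F [-2.5 -0.6  3.3] Ftan(cw) -1.1 Frad 2.28 M [-0.06  0.34  0.04] ytilt [-0.001  0.   ] q [-0.22  0.88  0.05  1.95 -0.12  0.31 -1.87] op 0.223
```

send_rows --motion '[[[0,0.1,0,0,0,-0.047,1],[0,0.1,0,0,0,-0.047,1],[0,0.1,0,0,0,-0.047,1],[0,0,0,0,0,0,1],[0,0,0,0,0,0,1]]]'

```text
clock: 19.48
tool_pos: [0.5406, 0.0602, 0.0649]
eef_rot: [0.087, 0.702, -0.702, -0.087]
contact_force: [-3.2, -0.3, 2.1]
opening: 0.22
```

```bash
python3 -c "
from h import *
rad()"
```

```text
t 19.48 r 0.1195 handle ang 165.82 tool yaw 165.89 z 0.0649 F [-3.2 -0.3  2.1] Ftan(cw) -1.07 Frad 3.0 M [-0.03  0.39  0.12] ytilt [-0.  0.] q [-0.23  0.88  0.05  1.95 -0.13  0.32 -1.89] op 0.22
```

send_rows --motion '[[[0,0.1,0,0,0,-0.047,1],[0,0.1,0,0,0,-0.047,1],[0,0.1,0,0,0,-0.047,1],[0,0,0,0,0,0,1],[0,0,0,0,0,0,1]]]'

```text
clock: 19.9
tool_pos: [0.5413, 0.0629, 0.0649]
eef_rot: [0.095, 0.701, -0.701, -0.095]
contact_force: [-4.3, 0.9, 2.0]
opening: 0.223
```

```bash
python3 -c "
from h import *
rad()"
```

```text
t 19.9 r 0.1195 handle ang 164.47 tool yaw 164.51 z 0.0649 F [-4.3  0.9  2. ] Ftan(cw) -0.32 Frad 4.4 M [0.06 0.53 0.14] ytilt [-0.  0.] q [-0.23  0.89  0.06  1.94 -0.14  0.32 -1.9 ] op 0.223
```

send_rows --motion '[[[0,0.1,0,0,0,-0.047,1],[0,0.1,0,0,0,-0.047,1],[0,0,0,0,0,0,1],[0,0,0,0,0,0,1],[0,0,0,0,0,0,1]]]'

```text
clock: 20.32
tool_pos: [0.5418, 0.0647, 0.0649]
eef_rot: [0.101, 0.7, -0.7, -0.101]
contact_force: [-4.2, 0.8, 1.6]
opening: 0.219
```

```bash
python3 -c "
from h import *
rad()"
```

```text
t 20.32 r 0.1196 handle ang 163.57 tool yaw 163.6 z 0.0649 F [-4.2  0.8  1.6] Ftan(cw) -0.4 Frad 4.25 M [0.23 0.71 0.14] ytilt [-0.  0.] q [-0.24  0.89  0.06  1.94 -0.15  0.32 -1.91] op 0.219
```

send_rows --motion '[[[0,0.1,0,0.02,0,-0.047,1],[0,0.1,0,0.02,0,-0.047,1],[0,0,0,0,0,0,1],[0,0,0,0,0,0,1],[0,0,0,0,0,0,1]]]'

```text
clock: 20.73
tool_pos: [0.5423, 0.0665, 0.0649]
eef_rot: [0.107, 0.699, -0.699, -0.106]
contact_force: [-2.8, -0.0, 0.3]
opening: 0.225
```

```bash
python3 -c "
from h import *
rad()"
```

```text
t 20.73 r 0.1196 handle ang 162.67 tool yaw 162.67 z 0.0649 F [-2.8 -0.   0.3] Ftan(cw) -0.87 Frad 2.66 M [0.07 0.35 0.19] ytilt [0.001 0.   ] q [-0.24  0.89  0.06  1.94 -0.16  0.32 -1.92] op 0.225
```

send_rows --motion '[[[0,0.1,0,0,0,-0.047,1],[0,0.1,0,0,0,-0.047,1],[0,0,0,0,0,0,1],[0,0,0,0,0,0,1],[0,0,0,0,0,0,1]]]'

```text
clock: 21.15
tool_pos: [0.5428, 0.0681, 0.0649]
eef_rot: [-0.112, -0.698, 0.698, 0.112]
contact_force: [-1.8, -0.1, 0.8]
opening: 0.224
```

```bash
python3 -c "
from h import *
rad()"
```

```text
t 21.15 r 0.1197 handle ang 161.89 tool yaw 161.75 z 0.0649 F [-1.8 -0.1  0.8] Ftan(cw) -0.69 Frad 1.72 M [-0.12  0.29  0.29] ytilt [ 0.001 -0.   ] q [-0.25  0.89  0.07  1.94 -0.17  0.32 -1.94] op 0.224
```

send_rows --motion '[[[0,0.1,0,0,0,-0.047,1],[0,0.1,0,0,0,-0.047,1],[0,0,0,0,0,0,1],[0,0,0,0,0,0,1],[0,0,0,0,0,0,1]]]'

```text
clock: 21.57
tool_pos: [0.5433, 0.0698, 0.065]
eef_rot: [-0.118, -0.697, 0.697, 0.118]
contact_force: [-1.0, -2.2, 0.6]
opening: 0.222
```

```bash
python3 - <<'E'
from h import *
rad()
d=snap("wrist"); cv2.imwrite("pics/c13.png",cv2.resize(d["bgr"][0:110,170:340],None,fx=4,fy=4,interpolation=cv2.INTER_CUBIC))
E
```

```text
t 21.57 r 0.1197 handle ang 161.05 tool yaw 160.83 z 0.065 F [-1.  -2.2  0.6] Ftan(cw) -2.42 Frad 0.24 M [-0.48  0.06  0.36] ytilt [ 0.001 -0.   ] q [-0.25  0.89  0.07  1.94 -0.18  0.32 -1.95] op 0.222
```

View pics/c13.png

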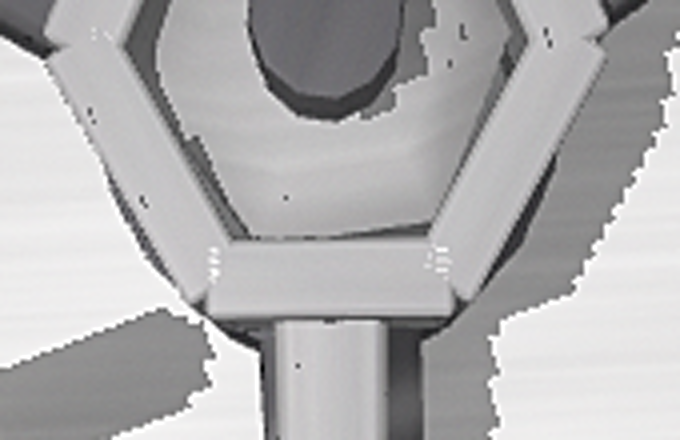

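send_rows --motion '[[[0,0.08,0,0,0,-0.038,1],[0,0,0,0,0,0,1],[0,0,0,0,0,0,1],[0,0,0,0,0,0,1],[0,0,0,0,0,0,1]]]'

```text
clock: 22.03
tool_pos: [0.5435, 0.0705, 0.065]
eef_rot: [-0.12, -0.697, 0.697, 0.12]
contact_force: [-0.7, -3.5, 0.8]
opening: 0.223
```

```bash
python3 - <<'E'
from h import *
rad()
E
```

```text
t 22.03 r 0.1197 handle ang 160.7 tool yaw 160.46 z 0.065 F [-0.7 -3.5  0.8] Ftan(cw) -3.49 Frad -0.52 M [-0.76 -0.05  0.31] ytilt [ 0.001 -0.   ] q [-0.26  0.89  0.07  1.93 -0.18  0.32 -1.95] op 0.223
```

send_rows --motion '[[[0,0.06,0,0,0,-0.03,1],[0,0,0,0,0,0,1],[0,0,0,0,0,0,1],[0,0,0,0,0,0,1],[0,0,0,0,0,0,1]]]'

```text
clock: 22.45
tool_pos: [0.5437, 0.071, 0.065]
eef_rot: [-0.122, -0.696, 0.697, 0.121]
contact_force: [0.2, -4.7, 0.3]
opening: 0.226
```

```bash
python3 - <<'E'
from h import *
rad()
E
```

```text
t 22.45 r 0.1197 handle ang 160.43 tool yaw 160.18 z 0.065 F [ 0.2 -4.7  0.3] Ftan(cw) -4.32 Frad -1.75 M [-0.95 -0.12  0.37] ytilt [ 0.001 -0.   ] q [-0.26  0.89  0.08  1.93 -0.18  0.33 -1.96] op 0.226
```

send_rows --motion '[[[0,-0.25,0,0,0,0.12,1],[0,-0.25,0,0,0,0.12,1],[0,-0.15,0,0,0,0.07,1],[0,0,0,0,0,0,1],[0,0,0,0,0,0,1]]]'

```text
clock: 22.87
tool_pos: [0.5421, 0.066, 0.065]
eef_rot: [0.104, 0.7, -0.699, -0.103]
contact_force: [0.9, -1.5, 0.7]
opening: 0.223
```

```bash
python3 - <<'E'
from h import *
rad()
E
```

```text
t 22.87 r 0.1197 handle ang 162.96 tool yaw 163.18 z 0.065 F [ 0.9 -1.5  0.7] Ftan(cw) -1.14 Frad -1.24 M [-0.32 -0.45  0.06] ytilt [0.001 0.001] q [-0.24  0.89  0.06  1.94 -0.16  0.32 -1.92] op 0.223
```

send_rows --motion '[[[0,0,0,0,-0.3,0.03,1],[0,0,0,0,-0.6,0,1],[0,0,0,0,-0.7,0,1],[0,0,0,0,0,0,1],[0,0,0,0,0,0,1]]]'

```text
clock: 23.28
tool_pos: [0.5408, 0.0655, 0.0977]
eef_rot: [0.103, 0.7, -0.699, -0.103]
contact_force: [-0.2, -0.4, -1.9]
opening: 0.223
```

```bash
python3 - <<'E'
from h import *
rad()
d=snap("wrist"); cv2.imwrite("pics/c14.png",cv2.resize(d["bgr"][0:110,170:340],None,fx=4,fy=4,interpolation=cv2.INTER_CUBIC))
np.savez("w14.npz",bgr=d["bgr"],R=d["R"],t=d["t"],camera_matrix=d["camera_matrix"])
E
```

```text
t 23.28 r 0.1207 handle ang 163.34 tool yaw 163.21 z 0.0977 F [-0.2 -0.4 -1.9] Ftan(cw) -0.42 Frad 0.13 M [0.11 0.02 0.  ] ytilt [-0.     0.001] q [-0.25  0.83  0.08  1.94 -0.15  0.38 -1.92] op 0.223
```

View pics/c14.png

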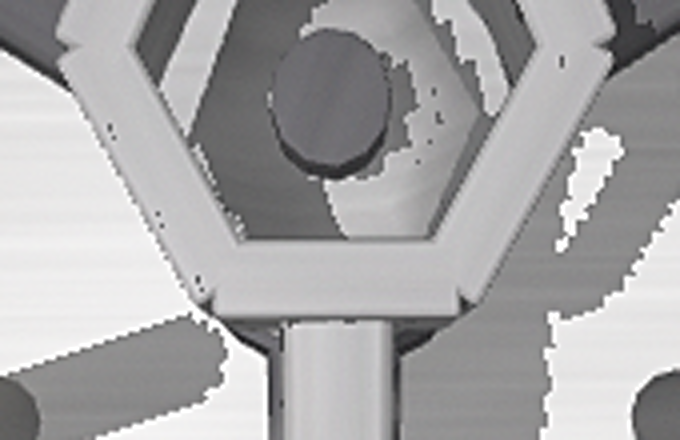

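```bash
python3 - <<'E'
import numpy as np,cv2
b=np.load("w1.npz")["bgr"]
cv2.imwrite("pics/pins.png",cv2.resize(b[0:170,150:350],None,fx=4,fy=3.5,interpolation=cv2.INTER_CUBIC))
b=np.load("t1.npz")["bgr"]
cv2.imwrite("pics/pinst.png",cv2.resize(b[60:150,200:290],None,fx=6,fy=6,interpolation=cv2.INTER_CUBIC))
E
```

View pics/pins.png

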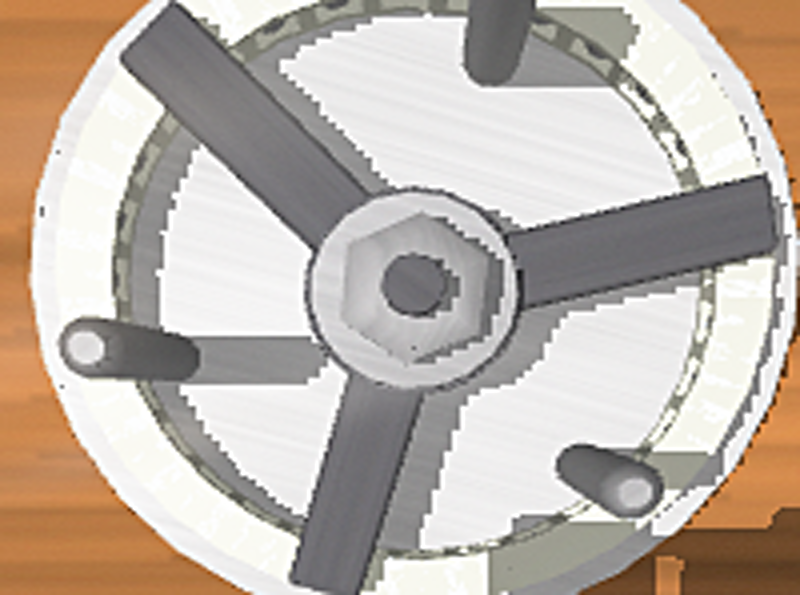

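```bash
python3 - <<'E'
from h import *
d=dict(np.load("w1.npz")); f=lambda P:(np.array(P,float)+.5)/[4,3.5]-.5+np.array([150,0])
c=np.array([.6562,.0312])
for p,o in zip(ray(d,f([(86,346),(634,492)]),.102)[:,:2],(120,-120)): v=p-c; print("pin",np.hypot(*v).round(4),(np.degrees(np.arctan2(v[1],v[0]))-o).round(2))
for e in ([(330,584)],[(770,215)],[(150,35)]):
    for z in (.035,.045):
        v=ray(d,f(e),z)[0,:2]-c; print("arm",z,np.hypot(*v).round(3),(np.degrees(np.arctan2(v[1],v[0]))%120).round(2))
E
```

```text
pin 0.0748 -16.74
pin 0.0746 -16.39
arm 0.035 0.096 44.41
arm 0.045 0.094 44.57
arm 0.035 0.099 43.57
arm 0.045 0.096 43.08
arm 0.035 0.099 43.39
arm 0.045 0.095 43.72
```

```bash
python3 - <<'E'
from h import *
d=dict(np.load("w14.npz")); cv2.imwrite("pics/c14b.png",cv2.resize(d["bgr"][0:65,200:310],None,fx=7,fy=7,interpolation=cv2.INTER_LANCZOS4))
E
```

```text
(no output)
```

View pics/c14b.png

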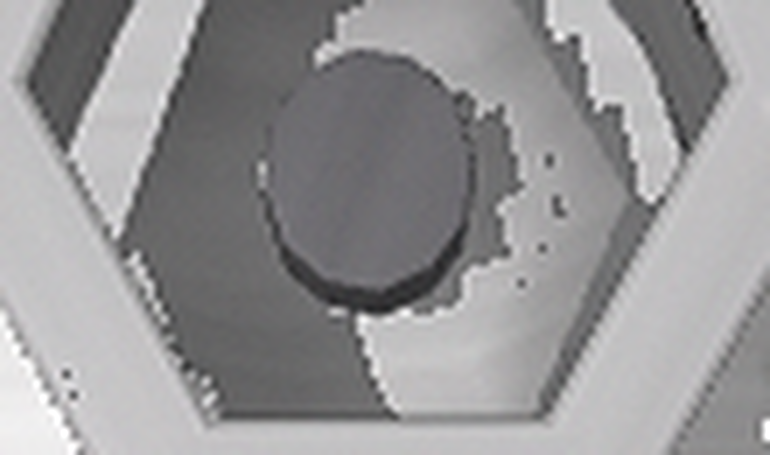

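```bash
python3 - <<'E'
from h import *
d=dict(np.load("w14.npz")); f=lambda P:(np.array(P,float)+.5)/7-.5+np.array([200,0])
for e in ([(520,8),(627,195)],[(207,8),(125,235)],[(627,210),(545,385)]):
    w=ray(d,f(e),.059)[:,:2]; v=w[1]-w[0]; print(np.linalg.norm(v).round(4),(np.degrees(np.arctan2(v[1],v[0]))+30)%60)
w=ray(d,f([(122,240),(630,202)]),.059)[:,:2]; v=w[1]-w[0]; print(np.linalg.norm(v),(np.degrees(np.arctan2(v[1],v[0]))+30)%60)
E
```

```text
0.0155 47.87099958285728
0.0171 48.80020719785318
0.0141 46.81436226000412
0.040878442200322954 46.90004797409861
```

The nut yaw measures about 47.6° (mod 60). The stop is at 48.9°, so they agree within error, and the nut is at its stop. Next I'll carry the spanner back to its clear starting spot.

send_rows --motion '[[[0,0,0,0.2,-0.7,0,1],[0,0,0,0.3,-0.7,0,1],[0,0,0,0.3,-0.5,0,1],[0,0,0,0.5,0,-0.5,1],[0,0,0,0.5,0,-0.5,1]]]'

```text
clock: 23.75
tool_pos: [0.512, 0.0941, 0.1353]
eef_rot: [-0.104, -0.699, 0.7, 0.104]
contact_force: [-0.1, 0.9, -3.4]
opening: 0.22
```

```bash
python3 - <<'E'
from h import *
plan([.4557,.2517,.03],182.1)
E
```

```text
t 23.75 pos [0.512  0.0941 0.1353] xyaw 163.08 tilt y [-0. -0. -1.] F [-0.1  0.9 -3.4] M [ 0.09 -0.01 -0.05] op 0.22
turn units [-0.   -4.15  0.  ] shift units (old axes) [ 4.99  5.26 -6.72] (new axes) [ 2.52  5.26 -7.98]
```

send_rows --motion '[[[0,-0.8,0,0.5,0,-1,1],[0,-0.8,0,0.5,0,-1,1],[0,-0.8,0,0.5,0,-1,1],[0,-0.8,0,0.4,0,-1,1],[0,-0.8,0,0.4,0,-1,1]]]'

```text
clock: 24.17
tool_pos: [0.4828, 0.2017, 0.1345]
eef_rot: [0.011, -0.707, 0.707, -0.01]
contact_force: [0.0, 0.4, -3.5]
opening: 0.224
```

```bash
python3 - <<'E'
from h import *
plan([.4557,.2517,.03],182.1)
E
```

```text
t 24.17 pos [0.4828 0.2017 0.1345] xyaw -178.28 tilt y [-0.001 -0.    -1.   ] F [ 0.   0.4 -3.5] M [ 0.09  0.03 -0.01] op 0.224
turn units [-0.   -0.08  0.02] shift units (old axes) [ 1.27  5.23 -2.54] (new axes) [ 1.26  5.23 -2.55]
```

send_rows --motion '[[[0,0,0,0.45,0,-0.8,1],[0,0,0,0.45,0,-0.8,1],[0,0,0,0.2,0.5,-0.5,1],[0,0,0,0,1,0,1],[0,0,0,0,1,0,1]]]'

```text
clock: 24.58
tool_pos: [0.4604, 0.2432, 0.0841]
eef_rot: [-0.01, 0.707, -0.707, 0.01]
contact_force: [0.5, 0.0, -2.4]
opening: 0.22
```

send_rows --motion '[[[0,0,0,0,1,0,1],[0,0,0,0,0.8,0,1],[0,0,0,0,0.4,0,1],[0,0,0,0,0,0,1],[0,0,0,0,0,0,1]]]'

```text
clock: 25.0
tool_pos: [0.4606, 0.2416, 0.0405]
eef_rot: [0.01, -0.707, 0.707, -0.009]
contact_force: [1.3, 0.3, -2.0]
opening: 0.223
```

```bash
python3 - <<'E'
from h import *
plan([.4557,.2517,.018],182.1)
E
```

```text
t 25.0 pos [0.4606 0.2416 0.0405] xyaw -178.51 tilt y [-0.001 -0.001 -1.   ] F [ 1.3  0.3 -2. ] M [ 0.02  0.02 -0.  ] op 0.223
turn units [-0.01 -0.13  0.01] shift units (old axes) [ 0.23  1.13 -0.51] (new axes) [ 0.23  1.13 -0.51]
```

send_rows --motion '[[[0,0,0,0,0.4,0,1],[0,0,0,0,0.4,0,1],[0,0,0,0,0.2,0,1],[0,0,0,0,0.1,0,1],[0,0,0,0,0,0,1]]]'

```text
clock: 25.42
tool_pos: [0.4606, 0.2419, 0.0185]
eef_rot: [0.01, -0.707, 0.707, -0.009]
contact_force: [0.4, -0.1, -2.2]
opening: 0.222
```

```bash
python3 - <<'E'
from h import *
plan([.4606,.2416,.018],182.1)
E
```

```text
t 25.42 pos [0.4606 0.2419 0.0185] xyaw -178.48 tilt y [-0. -0. -1.] F [ 0.4 -0.1 -2.2] M [0.07 0.01 0.06] op 0.222
turn units [-0.   -0.13  0.01] shift units (old axes) [0.   0.03 0.02] (new axes) [0.   0.03 0.02]
```

send_rows --motion '[[[0,0,0,0,0.04,0,1],[0,0,0,0,0,0,1],[0,0,0,0,0,0,0.3],[0,0,0,0,0,0,0],[0,0,0,0,0,0,-0.2]]]'

```text
clock: 25.83
tool_pos: [0.4611, 0.2422, 0.0185]
eef_rot: [-0.009, 0.707, -0.707, 0.01]
contact_force: [0.0, 0.4, -0.0]
opening: 0.432
```

send_rows --motion '[[[0,0,0,0,0,0,-0.4],[0,0,0,0,0,0,-0.4],[0,0,0,0,0,0,-0.4],[0,0,0,0,0,0,-0.4],[0,0,0,0,0,0,-0.4]]]'

```text
clock: 26.25
tool_pos: [0.4608, 0.242, 0.0181]
eef_rot: [0.009, -0.707, 0.707, -0.009]
contact_force: [0.1, -0.3, 1.3]
opening: 0.7
```

```bash
python3 - <<'E'
from h import *
plan([.4606,.2416,.018],182.1)
d=snap("wrist"); cv2.imwrite("pics/w15.png",d["bgr"])
E
```

```text
t 26.25 pos [0.4608 0.242  0.0181] xyaw -178.48 tilt y [ 0. -0. -1.] F [ 0.1 -0.3  1.3] M [ 0.01  0.03 -0.01] op 0.7
turn units [-0.   -0.13 -0.  ] shift units (old axes) [0.01 0.01 0.02] (new axes) [0.01 0.01 0.02]
```

View pics/w15.png

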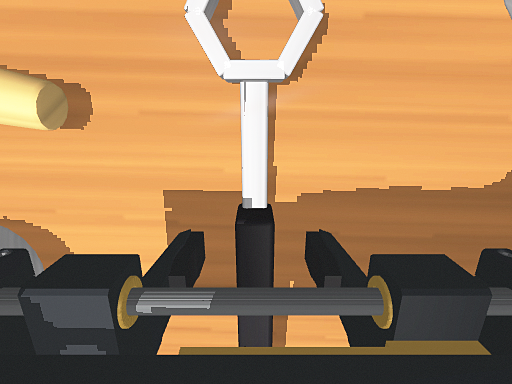

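The spanner is released and lying flat, with the fingers clear of the grip on both sides. I'll retreat upward and check the nut from the earlier viewpoint.

send_rows --motion '[[[0,0,0,0,-0.5,0,-0.4],[0,0,0,0,-1,0,-0.4],[0,0,0,0,-1,0,-0.4],[0,0,0,0,-1,0,-0.4],[0,0,0,0,-1,0,-0.4]]]'

```text
clock: 26.72
tool_pos: [0.4606, 0.2419, 0.1096]
eef_rot: [0.009, -0.707, 0.707, -0.009]
contact_force: [1.1, -0.0, -1.0]
opening: 0.697
```

send_rows --motion '[[[0,0,0,0,-1,0.5,-0.4],[0,0,0,0,-1,1,-0.4],[0,0,0,-0.5,-1,1,-0.4],[0,0,0,-0.8,-1,1,-0.4],[0,0,0,-0.8,-1,1,-0.4]]]'

```text
clock: 27.13
tool_pos: [0.5049, 0.1521, 0.21]
eef_rot: [0.01, -0.707, 0.707, -0.009]
contact_force: [1.2, 0.9, -0.7]
opening: 0.697
```

send_rows --motion '[[[0,0,0,-0.8,0,1,-0.4],[0,0,0,-0.8,0,1,-0.4],[0,0,0,-0.5,0,1,-0.4],[0,0,0,0,0,0,-0.4],[0,0,0,0,0,0,-0.4]]]'

```text
clock: 27.55
tool_pos: [0.5487, 0.0929, 0.2086]
eef_rot: [0.008, -0.707, 0.707, -0.008]
contact_force: [0.2, -0.2, 0.4]
opening: 0.699
```

```bash
python3 - <<'E'
from h import *
plan([.55,.03,.22],180)
d=snap("wrist"); cv2.imwrite("pics/w16.png",d["bgr"]); np.savez("w16.npz",bgr=d["bgr"],R=d["R"],t=d["t"],camera_matrix=d["camera_matrix"])
p=proj(d,[[.6562,.0312,.06]])[0]; print(p); x,y=[int(max(0,v-35)) for v in p]; print(x,y)
cv2.imwrite("pics/nut16.png",cv2.resize(d["bgr"][y:y+70,x:x+70],None,fx=8,fy=8,interpolation=cv2.INTER_CUBIC))
d=snap("side"); cv2.imwrite("pics/s16.png",d["bgr"])
E
```

```text
t 27.55 pos [0.5487 0.0929 0.2086] xyaw -178.66 tilt y [ 0. -0. -1.] F [ 0.2 -0.2  0.4] M [ 0.09  0.   -0.02] op 0.699
turn units [-0.01  0.29 -0.  ] shift units (old axes) [ 0.01 -0.57  3.15] (new axes) [-0.06 -0.57  3.14]
[319.77272836  79.91248001]
284 44
```

View pics/nut16.png

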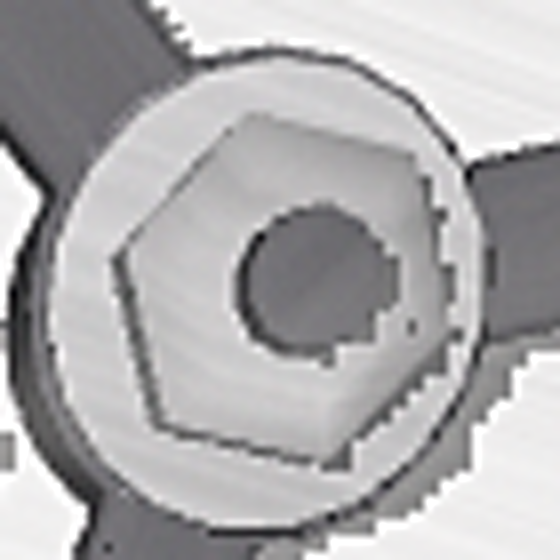

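View pics/s16.png

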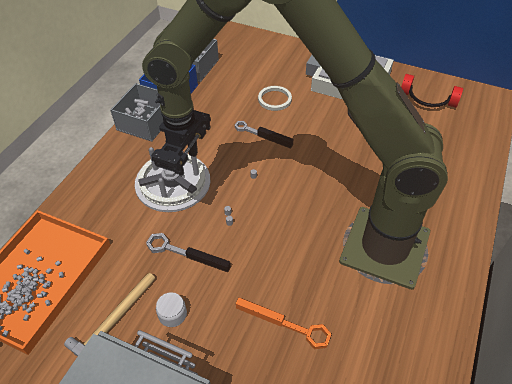

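View pics/w16.png

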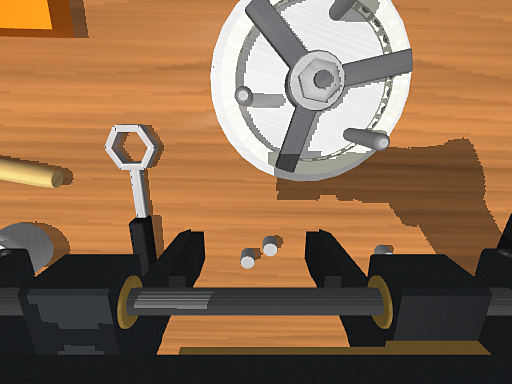

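```bash
python3 - <<'E'
from h import *
d=dict(np.load("w16.npz")); f=lambda P:(np.array(P,float)+.5)/8-.5+np.array([284,44])
X=ray(d,f([(245,115),(415,158),(452,330),(335,465),(158,425),(118,258)]),.059)[:,:2]; m=X.mean(0); print(m)
A=[]
for a in X: v=a-m; A.append((np.degrees(np.arctan2(v[1],v[0]))+30)%60); print(np.hypot(*v).round(4),A[-1].round(1))
y=np.mean(A); print("nut yaw mod60",y,"joint rad",np.radians(-16.5-(y-180)))
print("ring",ray(d,[(106,147),(157,147)],.016).mean(0))
E
```

```text
[0.65593723 0.03126397]
0.0207 49.4
0.0207 47.9
0.0209 50.1
0.0211 52.0
0.0212 46.5
0.0212 50.3
nut yaw mod60 49.35473274552523 joint rad 1.9922107391594528
ring [0.58098409 0.24159206 0.016     ]
```

```bash
python3 -c "
from h import *
print(job.finish_job())"
```

```text
the job is handed in; nothing more can be done
None
```

I tightened the nut to its stop with the larger spanner, laid the spanner flat beside the fixture, let go, and handed the job in at about 27.6 s. It reports no verdict, so what follows is from my own measurements.

- **Tightening:** It took two swings, one of about 71° and one of about 37°, with one lift-off and reset of about 64° between them. On the last step the wrist read 4.3 N across the grip plus 0.37 N m of twist. That is about 0.9 N m on the nut, above the 0.7 N m target and below the 1.2 N m limit. I couldn't read the contact force between spanner and nut directly, so that figure is inferred.
- **Nut position:** With the spanner away, the nut's corners put the joint at 1.99 rad, give or take about 0.03 (stop 2.0, needed 1.94). An earlier image, partly hidden by the ring, gave a nut angle within about 1.5° of the stop, which agrees.
- **Spanner:** It lies flat with its ring at about (0.581, 0.242) m, some 0.22 m from the fixture centre. The gripper is clear, and the last side view shows the other items where they were.

**What went wrong:**
- **First grasp:** It came up empty because I lifted before the fingers had closed. I reopened them and grasped again, and nothing else was touched.
- **Arm settling:** The arm kept moving a few millimetres after each stop, so I checked the ring's centring again before setting it down each time.

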